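# Mount a case handle between the centres of the finishing stand

### The arm

A 7-joint arm with a two-finger parallel gripper is mounted at the origin on the work surface. World frame = base frame: x ahead of the robot, y to its left, z up, the work surface at z = 0. Lengths are in m, angles in degrees, forces in N, time in s.
With the tool pointing down it reaches from about 0.425 to 0.875 m from the base axis. Payload 4.7 kg.
Tool frame: the origin (TCP) lies at the very end of the fingers, on their centre line; the grasp point (between the pads) lies 19 mm behind it (env.grip_point_offset is the distance from the TCP to the grasp point, in m); z points along the fingers, y is the line along which they close (so a half turn about z gives the same grasp; the last joint's range is limited). The gripper opens to 87 mm and grips with 3 to 60 N. Pads are 19 mm wide; open, the fingers measure 117 mm over their backs; the gripper's body (75 mm by 190 mm) begins 51 mm behind the grasp point.
Start: joints at [-64.739, 18.392, -4.016, 83.108, 1.295, 78.541, -3.26], TCP at [0.269, 0.592, 0.223] pointing down, gripper open.
Joint ranges: [-163.93, 163.93], [-17.29, 119.83], [-79.2, 71.16], [3.27, 140.29], [-89.18, 269.18], [5.43, 117.66], [-154.24, 154.24]. Speed limits (degrees/s): [147.25, 147.25, 180, 180, 180, 180, 180].

### API

Orientations are given as [roll, pitch, yaw] about the fixed x, y, z axes, in that order (R = Rz(yaw) Ry(pitch) Rx(roll)).
In Python, from cell import env gives the robot as it stands.
- The arm moves only by the tool jog_arm, never from a script. Its argument "motion" is a list of rows, each an object of numbers: "x", "y", "z": the shift along the tool's x, y, z in cm; "ax", "ay", "az": the turn, a rotation vector about the tool's x, y, z in degrees. In form: [{"x": .., "y": .., "z": .., "ax": .., "ay": .., "az": ..}, ...]. A call has exactly 5 rows; each row shifts and turns the commanded pose from where the row before left it, along the tool's axes as they then stand; what a row does not reach is not made up. A row lasts 1/10 s, in which the tool goes at most 50 mm and 8.59 degrees, less where a joint would pass 70% of its speed; a pose out of reach is approached as far as the arm can. A call is refused whole if a number of a shift passes 5 or a number of a turn 8.59, either way. A call with a gripper value outside its range is refused whole. "claw" is the gripper command: -1 is shut, 1 is fully open, values between are in proportion, set as the call begins (left out, the last holds). The fingers move at their own pace and stop on an object; "squeeze" is the grip in N (left out, the last holds). Time passes only in rows, so rows that do not move let the fingers close, or fill a call up. It gives the time, the measured TCP pose, the force, the opening and the grip force at its end, in the units of the state.
- env.get_obs(): the state, without advancing time (a new reading comes with each control period).
- env.read_camera(name): name is "scene" or "side" or "wrist"; returns the picture (384x512x3 uint8, red, green, blue); there is no depth.
- env.camera_params(name): a dict with "fx", "fy", "cx", "cy" (pixels), "extrinsics" (4x4, takes a point from world to camera coordinates). Camera axes: x right, y up, looking along -z (the intrinsics and any distortion apply to the point x, -y, -z); pixel columns grow to the right and rows downward; lengths in m; the calibration is good to about 2 mm. A picture is of the moment at which its call begins: read the wrist's pose just before it. camera_params takes no time and is no camera call; for the wrist camera it gives the pose at the moment of the call.
- env.sign_off(): hands the job in; it is judged then, once.
The state is a dict: "time_s": time; "qpos": joint angles; "joint_velocities": joint speeds; "effort": joint torques, N m; "tool_pos": TCP position; "tool_rot": TCP orientation; "force": force on the tool from outside, world axes, zero at the start; "wrist_torque": the same for the moment, N m; "grip_width": finger opening in m; "grasp_force": force on a finger pad.
Only numpy, scipy, OpenCV 4.12 (cv2) and the standard library are available. Lean on these libraries where they do the work, as an engineer would, in place of code of your own. Each camera call takes 0.05 s, during which the arm holds its last target. There are 200 camera calls.

### The job

Squeeze the two red tabs of the black keeper to free it from the sloping plywood cradle and put it in the grey parts tray. Then take the wooden handle bar from the cradle without dropping it, lay it in the two white rests of the finishing stand, and slide the tailstock up by its red knob until the bar is held firmly on both steel points and lifted clear of the rests. Leave the pedal, the wax tin and the screwdriver alone.

Things in the scene. Friction and masses are not known exactly. Their poses are not given: they have to be found in the camera images.
- stand: Finishing stand fixed to the table: dark steel base 420 x 80 mm, blue fixed headstock at its -x end, blue sliding tailstock at its +x end, both 62 mm wide, tops 115 mm above the table. Origin on the table below the middle of a bar that is held home; x along the line of centres from headstock to tailstock, z up. The line of centres is 100 mm above the table.
- rest1 (a point): Bottom of the white V rest (90 degrees, 12 mm wide along the stand's x) at x = -50 mm of the stand, 76 mm above the table. A bar lying in the two rests has its axis 96 mm above the table, 4 mm below the line of centres; the cones lift it when the tailstock is pushed home.
- rest2 (a point): The same for the other white V rest, at x = +50 mm of the stand.
- tail (a joint): Tailstock slide, m: 0 when the bar is held home between both cones, growing as the tailstock moves away (along the stand's +x), at most 0.095; starts between 0.05 and 0.085. About 4 N of friction; it stays where it is left. Lifting the bar onto the cones takes a few N more (6 to 14 N of push in all). Its cone's tip is at x = 65 mm + this value in the stand's frame.
- tail_grip (a point): Grip point on the tailstock: on the axis of the red upright knob (26 mm across, from 115 to 162 mm above the table), 140 mm above the table. x points away from the headstock.
- head_seat (a point): Point on the headstock cone's axis, 100 mm above the table, where the centre of the bar's end face lies when home. The steel cone is 18 mm across there; its 4 mm wide tip is 15 mm further towards the bar, at x = -65 mm of the stand; its back is 22 mm across.
- tail_seat (a point): The same point on the tailstock's cone; it moves with the tailstock.
- cradle: Plywood cradle fixed to the table; its board (200 x 110 x 12 mm) slopes up along the cradle's +x at 27 degrees (0.4712 rad) from level. Origin on the table below the middle of the bar; x horizontal towards the high end, z up. Two V rests, 60 mm uphill and downhill of the bar's middle, carry the bar with its axis 50 mm off the board; a foot stop stands below its lower end.
- catch (a point): Midway between the two dark steel catches beside the bar's middle, on the board. Their inner faces are 28.5 mm and outer faces 39 mm from the bar's centre plane; they stand 26 mm tall off the board, 27 mm long. The keeper's barbs hook under them.
- bar: Round dark wooden handle bar with brass ends, 160 mm long, 28 mm across, 0.1 to 0.21 kg, both ends alike with an 18 mm bore 20 mm deep. Origin at its middle on its axis; x along its axis (uphill at the start).
- bar_end1 (a point): Centre of the bar's end face at its -x end.
- bar_end2 (a point): Centre of the bar's end face at its +x end.
- keeper: Black keeper straddling the middle of the bar, 90 g: a bridge (40 x 24 mm) on the bar, a leg each side with a red finger pad (26 mm along x, 24 mm tall), 58 mm over the pads. Origin midway between the pads, 10 mm beyond the bar's axis; x uphill along the bar, y from pad to pad, z off the board. Bridge top 13 mm above the origin, feet 50 mm below. Once squeezed it lifts off along its z.
- tab_left (a joint): How far the red tab at the keeper's +y side is pressed in, m: 0 at rest, 0.005 at its stop. The barb is free beyond 0.0025. Spring: 2 N at rest, 4.5 N fully in; at the stop the keeper can be carried by the tabs.
- tab_right (a joint): The same for the tab at the keeper's -y side.
- tray_in (a point): Centre of the inner floor of the grey parts tray (170 x 140 mm outside, long side along x, walls 5 mm thick and 30 mm high, floor 5 mm above the table). x, y along its sides.
- pedal: Bystander: green effect pedal, 120 x 75 x 60 mm, origin under its middle.
- wax_tin: Bystander: copper-coloured tin, 76 mm across, 50 mm tall, origin under its middle.
- screwdriver: Bystander: screwdriver 190 mm long, lying on the table, x along it.
Things that resemble listed ones, but are neither listed nor needed, are in the scene too. Of the things like the bar, leave any that is purple; of the rest the larger one is meant.

How it is judged (in metres and radians):
On the way, in this order (a step that is already met when the one before it is completed fails the run):
1. both tabs of the keeper are squeezed in together (beyond 2.5 mm) (value of joint each of tab_left, tab_right above 0.0025 m), for 0.1 s.
2. the keeper lies released in the parts tray (x of keeper in the frame of tray_in between -0.08 and 0.08 m and y of keeper in the frame of tray_in between -0.065 and 0.065 m and z of keeper in the frame of tray_in below 0.07 m and contact force between the fingers and keeper below 0.2 N), for 0.2 s.
3. the bar lies released in the rests (or already on a centre), between the two centres (((x of bar_end1 in the frame of stand below -0.05 m and x of bar_end2 in the frame of stand above 0.05 m) or (x of bar_end2 in the frame of stand below -0.05 m and x of bar_end1 in the frame of stand above 0.05 m)) and y of bar_end1 in the frame of stand between -0.008 and 0.008 m and z of bar_end1 in the frame of stand between 0.09 and 0.106 m and y of bar_end2 in the frame of stand between -0.008 and 0.008 m and z of bar_end2 in the frame of stand between 0.09 and 0.106 m and contact force between the fingers and bar below 0.2 N), for 0.2 s.
4. the tailstock is home: both ends of the bar are seated on their cones within 2.5 mm (((distance between bar_end1 and head_seat below 0.0025 m and distance between bar_end2 and tail_seat below 0.0025 m) or (distance between bar_end2 and head_seat below 0.0025 m and distance between bar_end1 and tail_seat below 0.0025 m))), for 0.2 s.
At the end, for the whole second after the job is handed in: The bar is held between the two cones, the centre of each end face within 2.5 mm of the seat point of its cone (either way round), at rest; the keeper lies in the parts tray, released and at rest, its origin inside the walls and less than 70 mm above the tray's floor (all of step 2 and ((distance between bar_end1 and head_seat below 0.0025 m and distance between bar_end2 and tail_seat below 0.0025 m) or (distance between bar_end2 and head_seat below 0.0025 m and distance between bar_end1 and tail_seat below 0.0025 m)) and linear speed of each of bar, keeper below 0.02 m/s); the robot touches nothing.
It fails at once if the bar is dropped on the table (its middle lower than 40 mm) (height (world z) of bar below 0.04 m).
It fails at once if the pedal, the wax tin or the screwdriver is moved more than 30 mm (distance of any of pedal, wax_tin, screwdriver from where it was at the start of the episode above 0.03 m).
It also fails if it takes over 67 s, if anything falls off the work surface, if the arm or the gripper's body presses on something with over 40 N, if the wrist force passes 120 N, or if a joint passes its speed limit or range.

## Working session

There is one attempt and no reset: what is moved stays moved. The work goes in short steps, Python scripts to look and compute and a tool call to move; the robot and the scene stay as the last step left them, time stands still between calls to the robot, and variables do not carry over. Pictures are saved under pics/ and viewed, at most 10 in all, crops included, and the job is handed in when it is done.

Besides the shell and the picture viewer there is one more tool, called after "Call:" as name([rows], argument=value, ...), one row to a line, values as JSON. jog_arm: Moves the arm, as the interface text tells. Its arguments: {"type":"object","properties":{"motion":{"type":"array"},"claw":{"type":"number"},"squeeze":{"type":"number"}},"required":["motion"]}

```bash
ls; mkdir -p pics
python3 - <<'E'
from cell import env
import cv2,numpy as np
print(env.get_obs())
for n in("scene","side"):
    p=env.camera_params(n);print(n,{k:np.round(v,4) if k!='extrinsics' else np.round(v,4).tolist() for k,v in p.items()})
    cv2.imwrite(f"pics/{n}0.png",env.read_camera(n)[:,:,::-1])
E
```

```text
pics
{'time_s': 0.0, 'qpos': array([-64.73929985,  18.4402958 ,  -4.01432527,  83.17346962,
         1.29391406,  78.54005099,  -3.25935635]), 'joint_velocities': array([ 0.0519838 ,  0.00219102, -0.05540603,  0.04156174,  0.02244883,
        0.00032723, -0.01709056]), 'effort': array([-7.61686283e-05, -4.91273367e+01, -4.03603585e-01, -3.12541544e+01,
       -6.36838214e-02,  4.33897250e-02,  1.77861148e-04]), 'tool_pos': array([0.26889231, 0.59118255, 0.22145987]), 'tool_rot': array([-1.79891358e+02,  4.94713274e-03,  1.55548305e+02]), 'force': array([-0.10053006, -0.47920443,  0.45553122]), 'wrist_torque': array([ 0.04133994,  0.00907088, -0.03677824]), 'grasp_force': 0.0, 'grip_width': 0.08698273456833146}
scene {'fx': np.float64(387.5685), 'fy': np.float64(387.5685), 'cx': np.float64(259.5899), 'cy': np.float64(187.0155), 'extrinsics': [[-0.2644, 0.9644, 0.0074, 0.2778], [-0.5015, -0.144, 0.8531, 0.1593], [0.8238, 0.2218, 0.5217, -1.8564], [0.0, 0.0, 0.0, 1.0]]}
side {'fx': np.float64(405.3146), 'fy': np.float64(405.3146), 'cx': np.float64(253.7063), 'cy': np.float64(190.6571), 'extrinsics': [[0.9048, -0.4258, -0.0014, -0.5749], [0.3168, 0.6712, 0.6702, -0.1197], [-0.2844, -0.6068, 0.7422, -1.3934], [0.0, 0.0, 0.0, 1.0]]}
```

View pics/scene0.png

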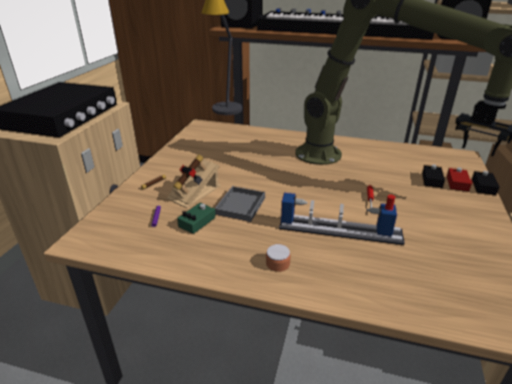

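View pics/side0.png

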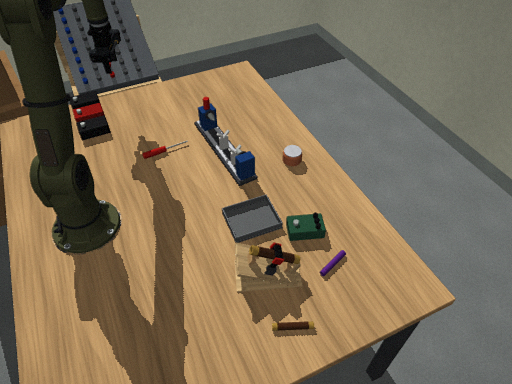

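```bash
cat > h.py <<'E'
import cv2,numpy as np
def crop(f,x0,y0,w,h,W,H):
    s=W/w; im=cv2.imread(f)[y0:y0+h,x0:x0+w]
    im=cv2.resize(im,(W,H),interpolation=cv2.INTER_CUBIC)
    for c in range(-(-x0//10)*10,x0+w,10):
        X=int((c-x0+.5)*s);cv2.line(im,(X,0),(X,4),(0,255,255),1);cv2.putText(im,str(c),(X-8,14),0,.32,(0,255,255),1)
    for r in range(-(-y0//10)*10,y0+h,10):
        Y=int((r-y0+.5)*s);cv2.line(im,(0,Y),(4,Y),(0,255,255),1);cv2.putText(im,str(r),(6,Y+4),0,.32,(0,255,255),1)
    return im
E
python3 - <<'E'
from h import *
a=np.hstack([crop('pics/scene0.png',140,150,80,60,400,300),crop('pics/side0.png',225,230,80,60,400,300)])
b=np.hstack([crop('pics/scene0.png',275,185,133,100,400,300)[:,:,:],crop('pics/side0.png',185,90,133,100,400,300)])
cv2.imwrite('pics/m1.png',np.vstack([a,b]))
E
```

```text
(no output)
```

View pics/m1.png

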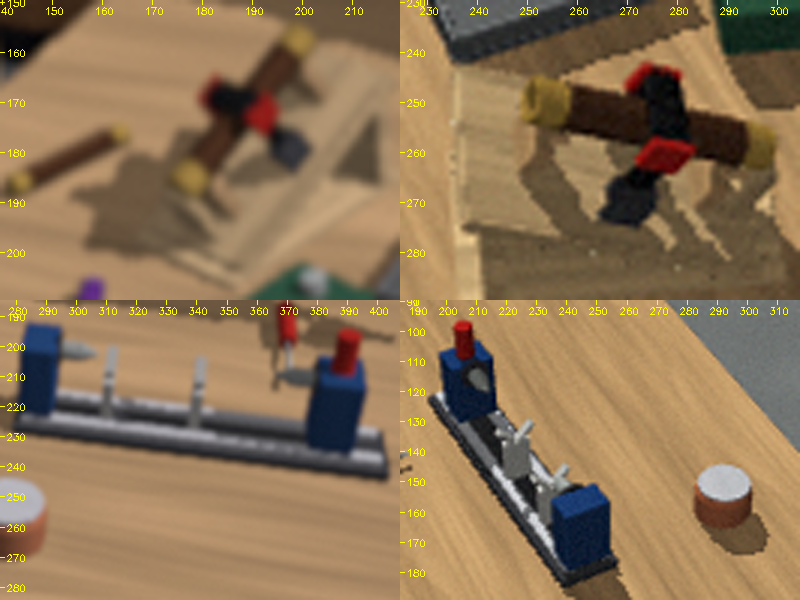

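```bash
cat >> h.py <<'E'
from cell import env
from scipy.optimize import least_squares
from scipy.spatial.transform import Rotation as R
def proj(p,X):
    X=np.atleast_2d(X);E=p['extrinsics'];c=X@E[:3,:3].T+E[:3,3];c=c*[1,-1,-1]
    return np.c_[p['fx']*c[:,0]/c[:,2]+p['cx'],p['fy']*c[:,1]/c[:,2]+p['cy']]
def onz(p,uv,z):
    uv=np.atleast_2d(uv);E=p['extrinsics'];o=-E[:3,:3].T@E[:3,3]
    d=np.c_[(uv[:,0]-p['cx'])/p['fx'],-(uv[:,1]-p['cy'])/p['fy'],-np.ones(len(uv))]@E[:3,:3]
    return o+d*((z-o[2])/d[:,2])[:,None]
def tri(ps,uvs):
    A=[];b=[]
    for p,uv in zip(ps,uvs):
        E=p['extrinsics'];o=-E[:3,:3].T@E[:3,3];d=(onz(p,uv,0)[0]-o);d/=np.linalg.norm(d);M=np.eye(3)-np.outer(d,d);A.append(M);b.append(M@o)
    return np.linalg.lstsq(np.vstack(A),np.hstack(b),rcond=None)[0]
E
python3 - <<'E'
from h import *
np.set_printoptions(precision=4,suppress=True)
S=env.camera_params('scene');D=env.camera_params('side')
a=tri([S,D],[(178,185.4),(298.6,259.6)]);b=tri([S,D],[(200,157.6),(251,250.6)])
print('ends',a,b,np.linalg.norm(a-b),(a+b)/2)
k=tri([S,D],[(391,196),(206,98)]);print('knob',k,onz(S,(391,196),.162),onz(D,(206,98),.162))
print('rests',onz(D,[(236.7,150),(224,134)],.076),'headtop',onz(D,(245,154),.115),onz(S,(289,194.5),.115))
print('tray',onz(D,[(222,213),(267,197),(284,227),(240,242)],.03),onz(D,[(222,213),(267,197),(284,227),(240,242)],.03).mean(0))
print('pedal',onz(D,(306,222),.06),'tin',onz(D,(292,150),.05))
E
```

```text
ends [ 0.5614 -0.4605  0.0698] [ 0.4316 -0.4141  0.1324] 0.15132116823805492 [ 0.4965 -0.4373  0.1011]
knob [0.5662 0.3006 0.1624] [[0.564  0.3015 0.162 ]] [[0.5664 0.2997 0.162 ]]
rests [[0.5896 0.0539 0.076 ]
 [0.5817 0.1611 0.076 ]] headtop [[ 0.5921 -0.0185  0.115 ]] [[ 0.5724 -0.0273  0.115 ]]
tray [[ 0.4347 -0.171   0.03  ]
 [ 0.6069 -0.1716  0.03  ]
 [ 0.5989 -0.3147  0.03  ]
 [ 0.4418 -0.3074  0.03  ]] [ 0.5206 -0.2412  0.03  ]
pedal [[ 0.6615 -0.3467  0.06  ]] tin [[ 0.7947 -0.0112  0.05  ]]
```

```bash
cat >> h.py <<'E'
from scipy.linalg import fractional_matrix_power as fmp
def T(p,Rm):
    M=np.eye(4);M[:3,:3]=Rm;M[:3,3]=p;return M
def cur():
    o=env.get_obs();return T(o['tool_pos'],R.from_euler('xyz',o['tool_rot'],degrees=True).as_matrix())
def plan(*targets,start=None):
    """print the constant row (cm, deg) and count for each target"""
    C=cur() if start is None else start
    for G in targets:
        D=np.linalg.inv(C)@G;t=np.linalg.norm(D[:3,3]);a=np.degrees(R.from_matrix(D[:3,:3]).magnitude())
        for n in range(1,80):
            M=np.real(fmp(D,1/n));v=np.degrees(R.from_matrix(M[:3,:3]).as_rotvec());s=M[:3,3]*100
            if np.linalg.norm(s)<4.9 and np.linalg.norm(v)<8.4: break
        print('dist %.1fcm ang %.1f  n=%d row xyz'%(t*100,a,n),np.round(s,2),'rot',np.round(v,2),'| total',np.round(D[:3,3]*100,2),np.round(np.degrees(R.from_matrix(D[:3,:3]).as_rotvec()),2))
        C=G
def down(yaw): return R.from_euler('xyz',[180,0,yaw],degrees=True).as_matrix()
def cradleR(psi,sl=27,flip=True):
    "tool x downhill (flip), z into the board"
    c,s=np.cos(np.radians(psi)),np.sin(np.radians(psi));C,Sn=np.cos(np.radians(sl)),np.sin(np.radians(sl))
    u=np.array([c*C,s*C,Sn]);n=np.array([-c*Sn,-s*Sn,C]);x=-u if flip else u
    return np.c_[x,np.cross(-n,x),-n],u,n
E
python3 - <<'E'
from h import *
Rk,u,n=cradleR(160)
b=np.array([.4965,-.437,.101]);k=b+.01*n
w1=T([.50,-.40,.30],down(48))
g=T(k+.13*n,Rk)
print(g[:3,3]);plan(w1,g)
p=env.camera_params('wrist');E=np.array(p['extrinsics']);print(np.round((E@cur()),3).tolist(),p['fx'],p['cx'],p['cy'])
E
```

```text
[ 0.55622561 -0.45873835  0.22574091]
dist 102.1cm ang 107.5  n=25 row xyz [-4.74 -0.07 -0.31] rot [-0.   0.   4.3] | total [-62.07 -80.68  -7.69] [-6.0000e-02  1.0000e-01  1.0755e+02]
dist 11.0cm ang 72.6  n=9 row xyz [0.58 0.94 0.68] rot [ 1.78 -2.64  7.41] | total [-0.6   8.11  7.43] [ 16.01 -23.73  66.68]
[[-0.0, 1.0, -0.0, 0.001], [0.968, 0.0, 0.251, -0.026], [0.251, -0.0, -0.968, -0.174], [0.0, 0.0, 0.0, 1.0]] 323.90482215010934 252.55847067659576 192.79688420259052
```

Call:
jog_arm([
  {"x": -4.7,"y": -0.1,"z": -0.3,"az": 4.3},
  {"x": -4.7,"y": -0.1,"z": -0.3,"az": 4.3},
  {"x": -4.7,"y": -0.1,"z": -0.3,"az": 4.3},
  {"x": -4.7,"y": -0.1,"z": -0.3,"az": 4.3},
  {"x": -4.7,"y": -0.1,"z": -0.3,"az": 4.3},
], claw=1)

```text
$.motion[0]: bad value
```

Call:
jog_arm([
  {"x": -4.7,"y": -0.1,"z": -0.3,"az": 4.3},
  {"x": -4.7,"y": -0.1,"z": -0.3,"az": 4.3},
  {"x": -4.7,"y": -0.1,"z": -0.3,"az": 4.3},
  {"x": -4.7,"y": -0.1,"z": -0.3,"az": 4.3},
  {"x": -4.7,"y": -0.1,"z": -0.3,"az": 4.3},
])

```text
$.motion[0]: bad value
```

Call:
jog_arm([
  {"x": -4.7,"y": -0.1,"z": -0.3,"az": 4.3},
  {"x": -4.7,"y": -0.1,"z": -0.3,"az": 4.3},
  {"x": -4.7,"y": -0.1,"z": -0.3,"az": 4.3},
  {"x": -4.7,"y": -0.1,"z": -0.3,"az": 4.3},
  {"x": -4.7,"y": -0.1,"z": -0.3,"az": 4.3},
])

```text
$.motion[0]: bad value
```

Call:
jog_arm([
  {"x": -4.7,"y": -0.1,"z": -0.3,"ax": 0,"ay": 0,"az": 4.3},
  {"x": -4.7,"y": -0.1,"z": -0.3,"ax": 0,"ay": 0,"az": 4.3},
  {"x": -4.7,"y": -0.1,"z": -0.3,"ax": 0,"ay": 0,"az": 4.3},
  {"x": -4.7,"y": -0.1,"z": -0.3,"ax": 0,"ay": 0,"az": 4.3},
  {"x": -4.7,"y": -0.1,"z": -0.3,"ax": 0,"ay": 0,"az": 4.3},
], claw=1)

```text
time_s: 0.6
tool_pos: [0.4636, 0.4587, 0.237]
tool_rot: [-180.0, 0.0, 133.9]
force: [-0.0, 1.1, 0.1]
grip_width: 0.0869
grasp_force: 0.0
```

Call:
jog_arm([
  {"x": -4.7,"y": -0.1,"z": -0.3,"ax": 0,"ay": 0,"az": 4.3},
  {"x": -4.7,"y": -0.1,"z": -0.3,"ax": 0,"ay": 0,"az": 4.3},
  {"x": -4.7,"y": -0.1,"z": -0.3,"ax": 0,"ay": 0,"az": 4.3},
  {"x": -4.7,"y": -0.1,"z": -0.3,"ax": 0,"ay": 0,"az": 4.3},
  {"x": -4.7,"y": -0.1,"z": -0.3,"ax": 0,"ay": 0,"az": 4.3},
])

```text
time_s: 1.1
tool_pos: [0.5944, 0.2651, 0.252]
tool_rot: [-180.0, 0.0, 112.4]
force: [0.0, -0.3, -0.6]
grip_width: 0.0872
grasp_force: 0.0
```

Call:
jog_arm([
  {"x": -4.7,"y": -0.1,"z": -0.3,"ax": 0,"ay": 0,"az": 4.3},
  {"x": -4.7,"y": -0.1,"z": -0.3,"ax": 0,"ay": 0,"az": 4.3},
  {"x": -4.7,"y": -0.1,"z": -0.3,"ax": 0,"ay": 0,"az": 4.3},
  {"x": -4.7,"y": -0.1,"z": -0.3,"ax": 0,"ay": 0,"az": 4.3},
  {"x": -4.7,"y": -0.1,"z": -0.3,"ax": 0,"ay": 0,"az": 4.3},
])

```text
time_s: 1.6
tool_pos: [0.6452, 0.037, 0.267]
tool_rot: [-180.0, 0.0, 90.9]
force: [0.9, 0.2, -0.8]
grip_width: 0.087
grasp_force: 0.0
```

Run:
```python
from h import *
import pickle
p=env.camera_params('wrist');cv2.imwrite("pics/w1.png",env.read_camera('wrist')[:,:,::-1]);pickle.dump(p,open('w1.pkl','wb'))
cv2.imwrite("pics/w1b.png",crop("pics/w1.png",0,0,512,384,800,600))
```

```text
(no output)
```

View pics/w1b.png

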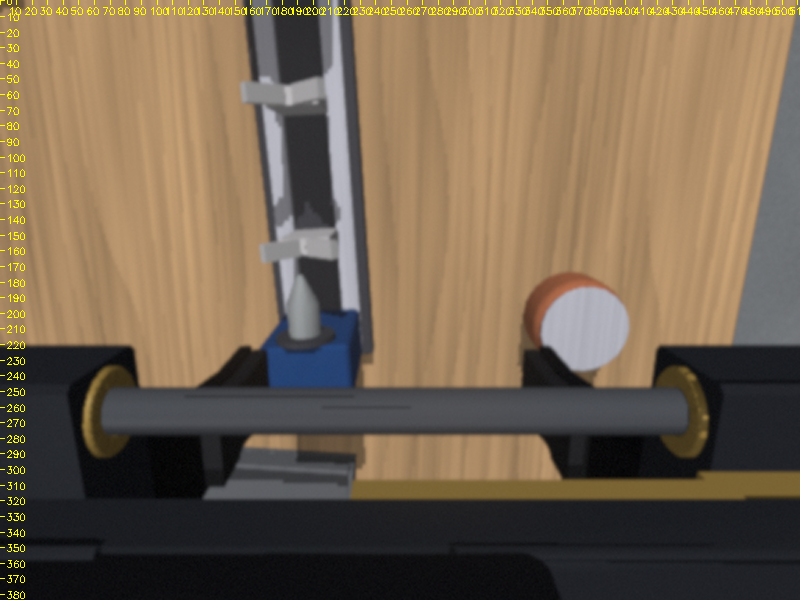

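Call:
jog_arm([
  {"x": -4.7,"y": -0.1,"z": -0.3,"ax": 0,"ay": 0,"az": 4.3},
  {"x": -4.7,"y": -0.1,"z": -0.3,"ax": 0,"ay": 0,"az": 4.3},
  {"x": -4.7,"y": -0.1,"z": -0.3,"ax": 0,"ay": 0,"az": 4.3},
  {"x": -4.7,"y": -0.1,"z": -0.3,"ax": 0,"ay": 0,"az": 4.3},
  {"x": -4.7,"y": -0.1,"z": -0.3,"ax": 0,"ay": 0,"az": 4.3},
])

```text
time_s: 2.15
tool_pos: [0.609, -0.1936, 0.2821]
tool_rot: [-180.0, 0.0, 69.4]
force: [0.8, 0.1, -0.6]
grip_width: 0.087
grasp_force: 0.0
```

Call:
jog_arm([
  {"x": -4.7,"y": -0.1,"z": -0.3,"ax": 0,"ay": 0,"az": 4.3},
  {"x": -4.7,"y": -0.1,"z": -0.3,"ax": 0,"ay": 0,"az": 4.3},
  {"x": -4.7,"y": -0.1,"z": -0.3,"ax": 0,"ay": 0,"az": 4.3},
  {"x": -4.7,"y": -0.1,"z": -0.3,"ax": 0,"ay": 0,"az": 4.3},
  {"x": -4.7,"y": -0.1,"z": -0.3,"ax": 0,"ay": 0,"az": 4.3},
])

```text
time_s: 2.65
tool_pos: [0.4907, -0.3952, 0.2971]
tool_rot: [-180.0, 0.0, 47.9]
force: [0.7, 0.3, -0.2]
grip_width: 0.0873
grasp_force: 0.0
```

Call:
jog_arm([
  {"x": 0.6,"y": 0.9,"z": 0.7,"ax": 1.8,"ay": -2.6,"az": 7.4},
  {"x": 0.6,"y": 0.9,"z": 0.7,"ax": 1.8,"ay": -2.6,"az": 7.4},
  {"x": 0.6,"y": 0.9,"z": 0.7,"ax": 1.8,"ay": -2.6,"az": 7.4},
  {"x": 0.6,"y": 0.9,"z": 0.7,"ax": 1.8,"ay": -2.6,"az": 7.4},
  {"x": 0.6,"y": 0.9,"z": 0.7,"ax": 1.8,"ay": -2.6,"az": 7.4},
])

```text
time_s: 3.15
tool_pos: [0.5378, -0.4139, 0.257]
tool_rot: [-175.6, 15.0, 11.2]
force: [0.9, -0.3, 1.0]
grip_width: 0.0874
grasp_force: 0.0
```

Call:
jog_arm([
  {"x": 0.6,"y": 0.9,"z": 0.7,"ax": 1.8,"ay": -2.6,"az": 7.4},
  {"x": 0.6,"y": 0.9,"z": 0.7,"ax": 1.8,"ay": -2.6,"az": 7.4},
  {"x": 0.6,"y": 0.9,"z": 0.7,"ax": 1.8,"ay": -2.6,"az": 7.4},
  {"x": 0.6,"y": 0.9,"z": 0.7,"ax": 1.8,"ay": -2.6,"az": 7.4},
  {"x": 0,"y": 0,"z": 0,"ax": 0,"ay": 0,"az": 0},
])

```text
time_s: 3.65
tool_pos: [0.5473, -0.4504, 0.2155]
tool_rot: [-179.6, 27.3, -20.0]
force: [-0.3, -0.4, -1.3]
grip_width: 0.0871
grasp_force: 0.0
```

Run:
```python
from h import *
import pickle
p=pickle.load(open('w1.pkl','rb'))
r=onz(p,[(191.4,156.8),(185.6,62)],.076);c=onz(p,(192.6,176),.1)[0]
print(r,np.linalg.norm(r[0]-r[1]),'tip',c,'tin',onz(p,(374.4,211),.05))
p=env.camera_params('wrist');cv2.imwrite("pics/w2.png",env.read_camera('wrist')[:,:,::-1]);pickle.dump((p,cur()),open('w2.pkl','wb'))
cv2.imwrite("pics/w2b.png",crop("pics/w2.png",120,20,240,180,800,600))
```

```text
[[0.5765745  0.05284525 0.076     ]
 [0.5737938  0.14980882 0.076     ]] 0.0970034372514608 tip [0.58170071 0.03643221 0.1       ] tin [[ 0.79386136 -0.01429017  0.05      ]]
```

View pics/w2b.png

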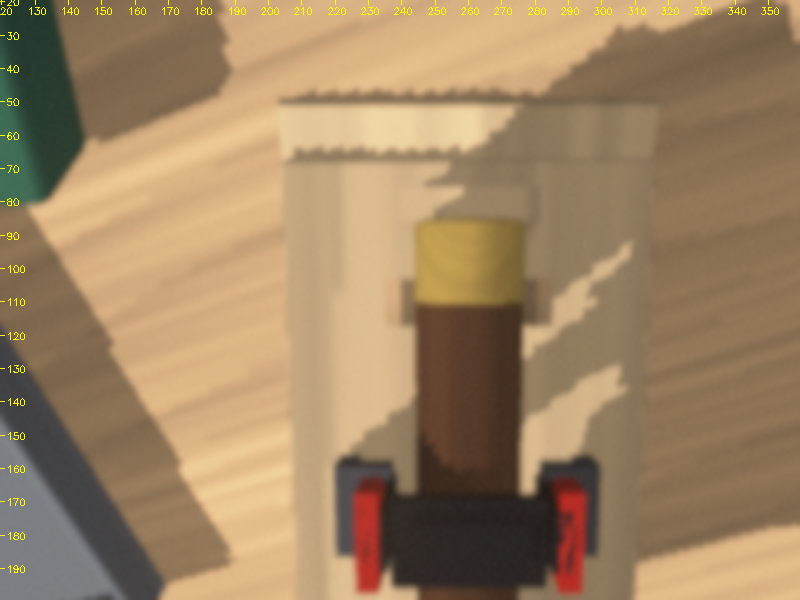

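```bash
cat > k.py <<'E'
from h import *
import pickle
np.set_printoptions(precision=4,suppress=True)
def fitk(obs,p,C,b0):
    """obs: list of (point in keeper frame with tool-aligned axes [x downhill,y tool, h off board], (u,v))"""
    Rm=C[:3,:3]
    pts=np.array([o[0] for o in obs])*[1,1,-1];uv=np.array([o[1] for o in obs])
    f=lambda k:np.nan_to_num((proj(p,(pts+k)@Rm.T+C[:3,3])-uv)).ravel()
    s=least_squares(f,b0);return s.x,s.fun.reshape(-1,2)
E
python3 - <<'E'
from k import *
p,C=pickle.load(open('w2.pkl','rb'))
q=lambda X,Y:(120+X/3.3333-.5,20+Y/3.3333-.5)
n=np.nan
obs=[((-.013,-.029,.012),q(355,593)),((-.013,.029,.012),q(585,593)),((-.012,-.02,.013),q(392,585)),((-.012,.02,.013),q(549,585)),
((.08,-.014,-.006),q(416,222)),((.08,.014,-.006),q(527,222)),((.08,0,.004),q(471,218))]
k,r=fitk(obs,p,C,[0,0,.13]);print(k,'\n',r);kw=C[:3,:3]@k+C[:3,3];print('keeper world',kw)
Rk,u,nn=cradleR(160);print('bar from tri->keeper',np.array([.4965,-.437,.101])+.01*nn, 'bar from fit',kw-.01*nn)
E
```

```text
[0.0071 0.0088 0.1243] 
 [[ 1.3898 -0.4563]
 [-0.8707 -0.6818]
 [ 0.572   1.1049]
 [-0.3     0.9485]
 [-0.2325 -0.3726]
 [-0.5679 -0.507 ]
 [ 0.0257 -0.0229]]
keeper world [ 0.4977 -0.44    0.1041]
bar from tri->keeper [ 0.5008 -0.4386  0.1099] bar from fit [ 0.4934 -0.4385  0.0952]
```

Run:
```python
from k import *
p,C=pickle.load(open('w2.pkl','rb'))
print(p['extrinsics']@C); print(env.camera_params('wrist')['extrinsics']@cur())
print(env.get_obs()['tool_pos'],C[:3,3])
```

```text
[[-0.0038  1.      0.0011 -0.0018]
 [ 0.9668  0.0034  0.2556 -0.0265]
 [ 0.2556  0.002  -0.9668 -0.1714]
 [ 0.      0.      0.      1.    ]]
[[-0.      1.      0.0001 -0.001 ]
 [ 0.9677 -0.      0.2523 -0.025 ]
 [ 0.2523  0.0001 -0.9677 -0.1734]
 [ 0.      0.      0.      1.    ]]
[ 0.5478 -0.4497  0.218 ] [ 0.5478 -0.4497  0.218 ]
```

Call:
jog_arm([
  {"x": 0.2,"y": 0.2,"z": 2,"ax": 0,"ay": 0,"az": 0},
  {"x": 0.2,"y": 0.2,"z": 2,"ax": 0,"ay": 0,"az": 0},
  {"x": 0.2,"y": 0.2,"z": 2,"ax": 0,"ay": 0,"az": 0},
  {"x": 0.1,"y": 0.15,"z": 1.5,"ax": 0,"ay": 0,"az": 0},
  {"x": 0,"y": 0,"z": 0,"ax": 0,"ay": 0,"az": 0},
])

```text
time_s: 4.2
tool_pos: [0.52, -0.444, 0.1513]
tool_rot: [-179.4, 26.9, -19.6]
force: [0.9, 0.4, -0.1]
grip_width: 0.087
grasp_force: 0.0
```

Run:
```python
from k import *
ps=[];Hs=[];Cs=[]
for i in range(6):
    p=env.camera_params('wrist');C=cur();im=env.read_camera('wrist');Hs.append(p['extrinsics']@C);Cs.append(C)
H=np.mean(Hs,0);print(H,np.std(Hs,0)[:3,3]);Cm=np.mean(Cs,0);print(Cm,np.std(Cs,0)[:3,3])
pickle.dump(H,open('H.pkl','wb'))
cv2.imwrite("pics/w3.png",im[:,:,::-1])
cv2.imwrite("pics/w3b.png",crop("pics/w3.png",100,80,320,240,800,600))
```

```text
[[ 0.      1.      0.0001 -0.001 ]
 [ 0.9677 -0.      0.2523 -0.0249]
 [ 0.2523  0.0001 -0.9677 -0.1734]
 [ 0.      0.      0.      1.    ]] [0. 0. 0.]
[[ 0.8413 -0.3389 -0.4211  0.521 ]
 [-0.2998 -0.9408  0.1582 -0.445 ]
 [-0.4498 -0.0068 -0.8931  0.1528]
 [ 0.      0.      0.      1.    ]] [0.0005 0.0007 0.0007]
```

View pics/w3b.png

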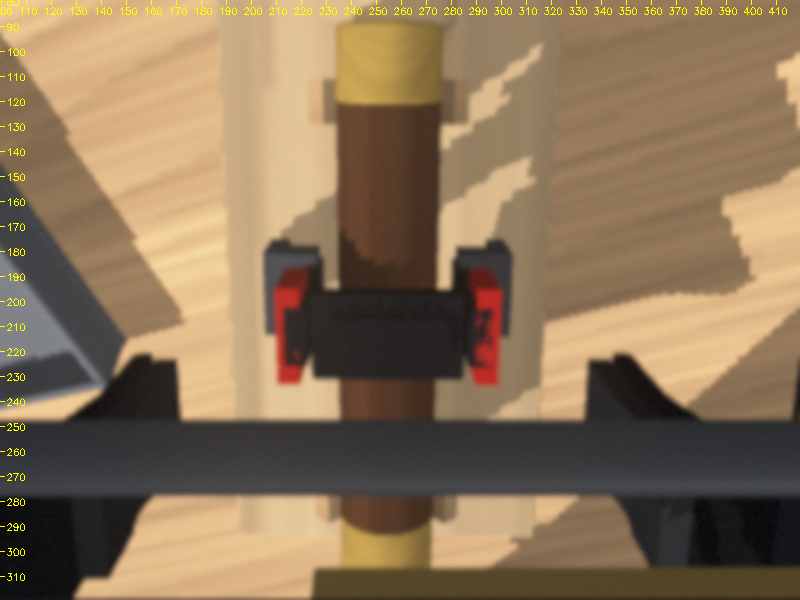

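Run:
```python
from k import *
H=pickle.load(open('H.pkl','rb'));p=dict(env.camera_params('wrist'),extrinsics=H);C=np.eye(4)
q=lambda X,Y:(100+X/2.5-.5,80+Y/2.5-.5)
obs=[((-.013,-.029,.012),q(276,383)),((-.013,.029,.012),q(500,383)),((-.012,-.02,.013),q(314,378)),((-.012,.02,.013),q(463,378)),
((.08,-.014,-.006),q(335,27)),((.08,.014,-.006),q(443,27)),((.08,0,.004),q(388,23)),((-.055,-.014,-.006),q(342,523)),((-.055,.014,-.006),q(433,523))]
k,r=fitk(obs,p,C,[0,0,.05]);print(k,'\n',r);Cc=cur();kw=Cc[:3,:3]@k+Cc[:3,3];print('keeper world',kw)
```

```text
[-0.0002  0.0024  0.0478] 
 [[ 0.4621  4.0153]
 [-0.2446  4.0191]
 [-1.1095  5.1681]
 [ 0.9522  5.1707]
 [-0.7104 -1.4393]
 [ 0.2664 -1.4394]
 [ 0.2909 -0.804 ]
 [-0.6985 -8.2694]
 [ 0.793  -8.2673]]
keeper world [ 0.5    -0.4407  0.1101]
```

Run:
```python
from k import *
H=pickle.load(open('H.pkl','rb'));p=dict(env.camera_params('wrist'),extrinsics=H);C=np.eye(4)
q=lambda X,Y:(100+X/2.5-.5,80+Y/2.5-.5)
obs=[((-.013,-.029,.012),q(276,383)),((-.013,.029,.012),q(500,383)),((-.012,-.02,.013),q(314,378)),((-.012,.02,.013),q(463,378)),
((.08,-.014,-.006),q(335,27)),((.08,.014,-.006),q(443,27)),((.08,0,.004),q(388,23))]
k,r=fitk(obs,p,C,[0,0,.05]);print(k,'\n',r);Cc=cur();kw=Cc[:3,:3]@k+Cc[:3,3];print('keeper world',kw)
```

```text
[-0.0002  0.0025  0.0555] 
 [[ 1.9982 -0.2727]
 [-1.7541 -0.2691]
 [-0.0343  0.8852]
 [-0.0971  0.8877]
 [ 0.079  -0.6397]
 [-0.5006 -0.6398]
 [ 0.2985  0.0694]]
keeper world [ 0.4967 -0.4396  0.1033]
```

Call:
jog_arm([
  {"x": 0,"y": 0.1,"z": 2,"ax": 0,"ay": 0,"az": 0},
  {"x": 0,"y": 0.1,"z": 2,"ax": 0,"ay": 0,"az": 0},
  {"x": 0,"y": 0.05,"z": 2,"ax": 0,"ay": 0,"az": 0},
  {"x": 0,"y": 0,"z": 1,"ax": 0,"ay": 0,"az": 0},
  {"x": 0,"y": 0,"z": 0,"ax": 0,"ay": 0,"az": 0},
])

```text
time_s: 5.0
tool_pos: [0.4894, -0.4366, 0.0882]
tool_rot: [-179.6, 26.9, -19.8]
force: [-0.2, -0.0, -0.6]
grip_width: 0.0868
grasp_force: 0.0
```

Call:
jog_arm([
  {"x": 0,"y": 0,"z": 0,"ax": 0,"ay": 0,"az": 0},
  {"x": 0,"y": 0,"z": 0,"ax": 0,"ay": 0,"az": 0},
  {"x": 0,"y": 0,"z": 0,"ax": 0,"ay": 0,"az": 0},
  {"x": 0,"y": 0,"z": 0,"ax": 0,"ay": 0,"az": 0},
  {"x": 0,"y": 0,"z": 0,"ax": 0,"ay": 0,"az": 0},
], claw=-1, squeeze=16)

```text
time_s: 5.5
tool_pos: [0.4902, -0.4372, 0.0892]
tool_rot: [-179.6, 26.8, -19.8]
force: [-0.2, -0.5, 1.1]
grip_width: 0.055
grasp_force: 3.0
```

Call:
jog_arm([
  {"x": 0,"y": 0,"z": 0,"ax": 0,"ay": 0,"az": 0},
  {"x": 0,"y": 0,"z": 0,"ax": 0,"ay": 0,"az": 0},
  {"x": 0,"y": 0,"z": 0,"ax": 0,"ay": 0,"az": 0},
  {"x": 0,"y": 0,"z": 0,"ax": 0,"ay": 0,"az": 0},
  {"x": 0,"y": 0,"z": 0,"ax": 0,"ay": 0,"az": 0},
])

```text
time_s: 6.0
tool_pos: [0.4901, -0.4373, 0.0892]
tool_rot: [-179.6, 26.8, -19.8]
force: [1.8, -1.6, 1.6]
grip_width: 0.0479
grasp_force: 16.0
```

Call:
jog_arm([
  {"x": 0,"y": 0,"z": -0.5,"ax": 0,"ay": 0,"az": 0},
  {"x": 0,"y": 0,"z": -1,"ax": 0,"ay": 0,"az": 0},
  {"x": 0,"y": 0,"z": -1.5,"ax": 0,"ay": 0,"az": 0},
  {"x": 0,"y": 0,"z": -2,"ax": 0,"ay": 0,"az": 0},
  {"x": 0,"y": 0,"z": -2,"ax": 0,"ay": 0,"az": 0},
])

```text
time_s: 6.5
tool_pos: [0.52, -0.448, 0.1523]
tool_rot: [-179.6, 26.9, -19.8]
force: [1.2, -0.3, -1.1]
grip_width: 0.0474
grasp_force: 16.0
```

Call:
jog_arm([
  {"x": 0,"y": 0,"z": -2,"ax": 0,"ay": 0,"az": 0},
  {"x": 0,"y": 0,"z": -2,"ax": 0,"ay": 0,"az": 0},
  {"x": 0,"y": 0,"z": -2,"ax": 0,"ay": 0,"az": 0},
  {"x": 0,"y": 0,"z": -1,"ax": 0,"ay": 0,"az": 0},
  {"x": 0,"y": 0,"z": 0,"ax": 0,"ay": 0,"az": 0},
])

```text
time_s: 7.0
tool_pos: [0.5498, -0.4601, 0.2155]
tool_rot: [-179.7, 26.7, -19.8]
force: [-0.1, 0.6, -1.2]
grip_width: 0.0475
grasp_force: 16.0
```

Run:
```python
from k import *
o=env.get_obs();print(o['grip_width'],o['grasp_force'],o['force'])
cv2.imwrite("pics/w4.png",env.read_camera('wrist')[:,:,::-1]);cv2.imwrite("pics/s4.png",env.read_camera('side')[:,:,::-1])
cv2.imwrite("pics/m4.png",np.hstack([crop("pics/w4.png",100,30,300,300,400,400),crop("pics/s4.png",200,150,150,150,400,400)]))
# tray: dark rim corners fit in side img is known ; plan to the tray
w=T([.52,-.24,.20],down(0));w2=T([.52,-.24,.085],down(0))
plan(w,w2)
```

```text
0.04750155492117326 16.000049295835197 [-0.1071  0.5892 -1.1525]
dist 22.2cm ang 33.3  n=5 row xyz [-1.34 -4.18  0.75] rot [-1.   5.3 -3.9] | total [ -8.44 -19.63   5.94] [ -5.01  26.52 -19.5 ]
dist 11.5cm ang 0.0  n=3 row xyz [ 0.   -0.    3.83] rot [0. 0. 0.] | total [ 0.  -0.  11.5] [0. 0. 0.]
```

View pics/m4.png

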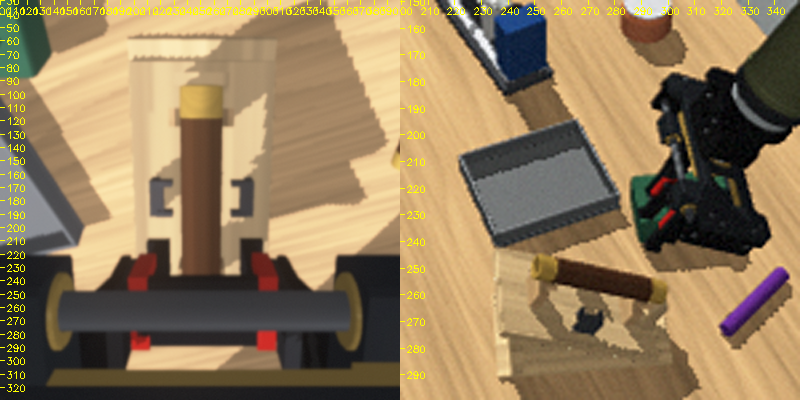

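Call:
jog_arm([
  {"x": -1.3,"y": -4.2,"z": 0.7,"ax": -1,"ay": 5.3,"az": -3.9},
  {"x": -1.3,"y": -4.2,"z": 0.7,"ax": -1,"ay": 5.3,"az": -3.9},
  {"x": -1.3,"y": -4.2,"z": 0.7,"ax": -1,"ay": 5.3,"az": -3.9},
  {"x": -1.3,"y": -4.2,"z": 0.7,"ax": -1,"ay": 5.3,"az": -3.9},
  {"x": -1.3,"y": -4.2,"z": 0.7,"ax": -1,"ay": 5.3,"az": -3.9},
])

```text
time_s: 7.6
tool_pos: [0.5246, -0.242, 0.2015]
tool_rot: [-179.9, 0.5, -0.2]
force: [0.1, -0.9, 1.7]
grip_width: 0.0474
grasp_force: 16.0
```

Call:
jog_arm([
  {"x": 0,"y": 0,"z": 4,"ax": 0,"ay": 0,"az": 0},
  {"x": 0,"y": 0,"z": 4,"ax": 0,"ay": 0,"az": 0},
  {"x": 0,"y": 0,"z": 3,"ax": 0,"ay": 0,"az": 0},
  {"x": 0,"y": 0,"z": 2,"ax": 0,"ay": 0,"az": 0},
  {"x": 0,"y": 0,"z": 1,"ax": 0,"ay": 0,"az": 0},
])

```text
time_s: 8.1
tool_pos: [0.5209, -0.2438, 0.0605]
tool_rot: [-179.8, 0.9, -0.5]
force: [-0.7, 0.5, -1.3]
grip_width: 0.0475
grasp_force: 16.0
```

Run:
```python
from k import *
env.read_camera('wrist');C=cur();print(C[:3,3],env.get_obs()['tool_rot'])
p=env.camera_params('side');im=env.read_camera('side');cv2.imwrite("pics/s5.png",im[:,:,::-1])
print(proj(p,C[:3,3]+[0,0,-.031]))
```

```text
[ 0.5209 -0.2439  0.06  ] [-179.8479    0.943    -0.5073]
[[253.7596 219.899 ]]
```

Call:
jog_arm([
  {"x": 0,"y": 0,"z": 0.8,"ax": 0,"ay": 0,"az": 0},
  {"x": 0,"y": 0,"z": 0.8,"ax": 0,"ay": 0,"az": 0},
  {"x": 0,"y": 0,"z": 0.3,"ax": 0,"ay": 0,"az": 0},
  {"x": 0,"y": 0,"z": 0,"ax": 0,"ay": 0,"az": 0},
  {"x": 0,"y": 0,"z": 0,"ax": 0,"ay": 0,"az": 0},
])

```text
time_s: 8.7
tool_pos: [0.5234, -0.2453, 0.0444]
tool_rot: [-179.9, 0.6, -0.5]
force: [0.2, 0.3, -1.4]
grip_width: 0.0477
grasp_force: 16.0
```

Call:
jog_arm([
  {"x": 0,"y": 0,"z": 0,"ax": 0,"ay": 0,"az": 0},
  {"x": 0,"y": 0,"z": 0,"ax": 0,"ay": 0,"az": 0},
  {"x": 0,"y": 0,"z": 0,"ax": 0,"ay": 0,"az": 0},
  {"x": 0,"y": 0,"z": 0,"ax": 0,"ay": 0,"az": 0},
  {"x": 0,"y": 0,"z": 0,"ax": 0,"ay": 0,"az": 0},
], claw=0.7)

```text
time_s: 9.2
tool_pos: [0.5234, -0.2452, 0.0443]
tool_rot: [-179.9, 0.6, -0.5]
force: [-0.0, 0.3, 0.9]
grip_width: 0.0724
grasp_force: 0.0
```

Call:
jog_arm([
  {"x": 0,"y": 0,"z": -1,"ax": 0,"ay": 0,"az": 0},
  {"x": 0,"y": 0,"z": -3,"ax": 0,"ay": 0,"az": 0},
  {"x": 0,"y": 0,"z": -4,"ax": 0,"ay": 0,"az": 0},
  {"x": 0,"y": 0,"z": -4,"ax": 0,"ay": 0,"az": 0},
  {"x": 0,"y": 0,"z": -4,"ax": 0,"ay": 0,"az": 0},
])

```text
time_s: 9.7
tool_pos: [0.5248, -0.2456, 0.2065]
tool_rot: [-179.9, 0.6, -0.5]
force: [0.5, 0.1, 0.4]
grip_width: 0.0739
grasp_force: 0.0
```

Run:
```python
from k import *
cv2.imwrite("pics/w6.png",env.read_camera('wrist')[:,:,::-1]);cv2.imwrite("pics/s6.png",env.read_camera('side')[:,:,::-1])
cv2.imwrite("pics/m6.png",np.hstack([crop("pics/w6.png",100,30,300,300,400,400),crop("pics/s6.png",200,150,150,150,400,400)]))
```

```text
(no output)
```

View pics/m6.png

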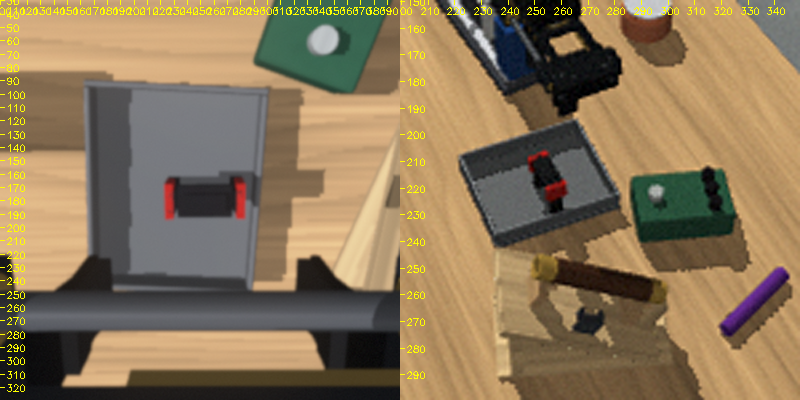

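Run:
```python
from k import *
C=cur();G=T([.58,.15,.33],down(93));plan(G)
D=np.linalg.inv(C)@G
for f in(.25,.5,.75):print((C@np.real(fmp(D,f)))[:3,3])
```

```text
dist 41.8cm ang 93.5  n=12 row xyz [ 2.85 -2.41 -1.  ] rot [ 0.    0.01 -7.8 ] | total [  4.81 -39.78 -11.99] [  0.03   0.1  -93.54]
[ 0.6034 -0.1653  0.2405]
[ 0.64   -0.06    0.2703]
[0.6317 0.0512 0.3001]
```

Call:
jog_arm([
  {"x": 2.8,"y": -2.4,"z": -1,"ax": 0,"ay": 0,"az": -7.8},
  {"x": 2.8,"y": -2.4,"z": -1,"ax": 0,"ay": 0,"az": -7.8},
  {"x": 2.8,"y": -2.4,"z": -1,"ax": 0,"ay": 0,"az": -7.8},
  {"x": 2.8,"y": -2.4,"z": -1,"ax": 0,"ay": 0,"az": -7.8},
  {"x": 2.8,"y": -2.4,"z": -1,"ax": 0,"ay": 0,"az": -7.8},
])

```text
time_s: 10.3
tool_pos: [0.6282, -0.0949, 0.2535]
tool_rot: [-179.6, 0.5, 38.8]
force: [0.4, -0.2, 0.2]
grip_width: 0.074
grasp_force: 0.0
```

Call:
jog_arm([
  {"x": 2.8,"y": -2.4,"z": -1,"ax": 0,"ay": 0,"az": -7.8},
  {"x": 2.8,"y": -2.4,"z": -1,"ax": 0,"ay": 0,"az": -7.8},
  {"x": 2.8,"y": -2.4,"z": -1,"ax": 0,"ay": 0,"az": -7.8},
  {"x": 2.8,"y": -2.4,"z": -1,"ax": 0,"ay": 0,"az": -7.8},
  {"x": 2.8,"y": -2.4,"z": -1,"ax": 0,"ay": 0,"az": -7.8},
])

```text
time_s: 10.8
tool_pos: [0.613, 0.0859, 0.3037]
tool_rot: [-179.4, 0.1, 77.8]
force: [1.0, 0.3, 0.5]
grip_width: 0.0738
grasp_force: 0.0
```

Call:
jog_arm([
  {"x": 2.8,"y": -2.4,"z": -1,"ax": 0,"ay": 0,"az": -7.8},
  {"x": 2.8,"y": -2.4,"z": -1,"ax": 0,"ay": 0,"az": -7.8},
  {"x": 0,"y": 0,"z": 0,"ax": 0,"ay": 0,"az": 0},
  {"x": 0,"y": 0,"z": 0,"ax": 0,"ay": 0,"az": 0},
  {"x": 0,"y": 0,"z": 0,"ax": 0,"ay": 0,"az": 0},
])

```text
time_s: 11.3
tool_pos: [0.5749, 0.1452, 0.3238]
tool_rot: [-179.4, -0.0, 92.9]
force: [-0.1, -1.1, 0.3]
grip_width: 0.0741
grasp_force: 0.0
```

Run:
```python
from k import *
Cs=[]
for i in range(6):
    Cs.append(cur());im=env.read_camera('wrist')
C=np.mean(Cs,0);C[:3,:3]=R.from_matrix([c[:3,:3] for c in Cs]).mean().as_matrix();print(C,np.std(Cs,0)[:3,3])
pickle.dump(C,open('C7.pkl','wb'));cv2.imwrite("pics/w7.png",im[:,:,::-1])
cv2.imwrite("pics/w7b.png",crop("pics/w7.png",150,0,320,240,800,600))
```

```text
[[-0.051   0.9986 -0.0116  0.575 ]
 [ 0.9987  0.051   0.0004  0.1452]
 [ 0.001  -0.0116 -0.9999  0.3237]
 [ 0.      0.      0.      1.    ]] [0.0001 0.0003 0.0001]
```

View pics/w7b.png

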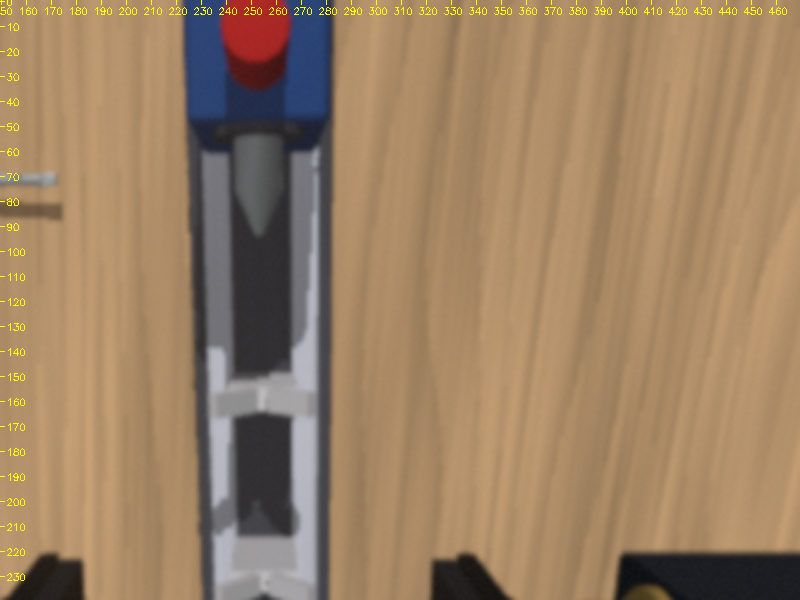

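Run:
```python
from k import *
H=pickle.load(open('H.pkl','rb'));C=pickle.load(open('C7.pkl','rb'))
p=dict(env.camera_params('wrist'));print(np.abs(p['extrinsics']-H@np.linalg.inv(C)).max());p['extrinsics']=H@np.linalg.inv(C)
q=lambda X,Y:(150+X/2.5-.5,Y/2.5-.5)
tip=onz(p,q(259,236),.1)[0];r=onz(p,[q(264,583),q(262,399)],.076);kn=onz(p,q(253,62),.162)[0];f=onz(p,[q(190,117),q(328,117)],.115)
print('tip',tip,'rests',r,np.linalg.norm(r[0]-r[1]),'knob near edge',kn,'front top',f,np.linalg.norm(f[0]-f[1]))
S=env.camera_params('scene');D=env.camera_params('side')
d=r[1]-r[0];d/=np.linalg.norm(d);print('yaw',np.degrees(np.arctan2(d[1],d[0])),'yaw r1-tip',np.degrees(np.arctan2(*(tip-r[0])[[1,0]])))
for cam,n in((S,'scene'),(D,'side')): print(n,proj(cam,np.vstack([r,tip,kn])))
```

```text
0.0023219399914755634
tip [0.5696 0.2291 0.1   ] rests [[0.5813 0.0513 0.076 ]
 [0.5749 0.1509 0.076 ]] 0.09983488255668038 knob near edge [0.5651 0.2868 0.162 ] front top [[0.5382 0.2751 0.115 ]
 [0.5965 0.278  0.115 ]] 0.058336829528023625
yaw 93.62050186223591 yaw r1-tip 93.73762681570143
scene [[310.4658 208.8548]
 [340.0518 212.4467]
 [364.8682 209.3642]
 [386.2596 195.4984]]
side [[234.9557 151.0583]
 [223.395  136.0015]
 [214.3884 120.2265]
 [206.8372  99.8081]]
```

Run:
```python
from k import *
Rk=R.from_euler('xyz',[-179.6,26.8,-19.8],degrees=True).as_matrix();K=np.array([.4901,-.4373,.0892])
a=T([.53,-.25,.25],down(0));b=T(K-.08*Rk[:,2],Rk);plan(a,b)
for S,G in((cur(),a),(a,b)):
    D=np.linalg.inv(S)@G
    for f in(.3,.6,.8):print((S@np.real(fmp(D,f)))[:3,3])
```

```text
dist 40.5cm ang 93.0  n=12 row xyz [-3.11  2.04  0.6 ] rot [-0.05  0.04  7.75] | total [-39.32  -6.46   7.4 ] [-0.58  0.48 93.  ]
dist 21.9cm ang 33.3  n=5 row xyz [0.75 4.05 1.63] rot [ 1.   -5.29  3.91] | total [-0.62 20.    8.94] [  5.02 -26.46  19.53]
[0.633  0.0271 0.3012]
[ 0.6288 -0.1052  0.2791]
[ 0.5913 -0.1857  0.2645]
[ 0.5397 -0.3108  0.2251]
[ 0.5395 -0.3714  0.1979]
[ 0.5339 -0.4111  0.1792]
```

Call:
jog_arm([
  {"x": -3.1,"y": 2,"z": 0.6,"ax": 0,"ay": 0,"az": 7.75},
  {"x": -3.1,"y": 2,"z": 0.6,"ax": 0,"ay": 0,"az": 7.75},
  {"x": -3.1,"y": 2,"z": 0.6,"ax": 0,"ay": 0,"az": 7.75},
  {"x": -3.1,"y": 2,"z": 0.6,"ax": 0,"ay": 0,"az": 7.75},
  {"x": -3.1,"y": 2,"z": 0.6,"ax": 0,"ay": 0,"az": 7.75},
])

```text
time_s: 12.1
tool_pos: [0.638, -0.0244, 0.2924]
tool_rot: [-179.4, 0.4, 54.0]
force: [1.1, -1.0, 0.4]
grip_width: 0.0737
grasp_force: 0.0
```

Call:
jog_arm([
  {"x": -3.1,"y": 2,"z": 0.6,"ax": 0,"ay": 0,"az": 7.75},
  {"x": -3.1,"y": 2,"z": 0.6,"ax": 0,"ay": 0,"az": 7.75},
  {"x": -3.1,"y": 2,"z": 0.6,"ax": 0,"ay": 0,"az": 7.75},
  {"x": -3.1,"y": 2,"z": 0.6,"ax": 0,"ay": 0,"az": 7.75},
  {"x": -3.1,"y": 2,"z": 0.6,"ax": 0,"ay": 0,"az": 7.75},
])

```text
time_s: 12.6
tool_pos: [0.5795, -0.1968, 0.2631]
tool_rot: [-179.8, 0.6, 15.2]
force: [1.5, -0.0, 0.4]
grip_width: 0.0738
grasp_force: 0.0
```

Call:
jog_arm([
  {"x": -3.1,"y": 2,"z": 0.6,"ax": 0,"ay": 0,"az": 7.75},
  {"x": -3.1,"y": 2,"z": 0.6,"ax": 0,"ay": 0,"az": 7.75},
  {"x": 0.7,"y": 4,"z": 1.6,"ax": 1,"ay": -5.3,"az": 3.9},
  {"x": 0.7,"y": 4,"z": 1.6,"ax": 1,"ay": -5.3,"az": 3.9},
  {"x": 0.7,"y": 4,"z": 1.6,"ax": 1,"ay": -5.3,"az": 3.9},
])

```text
time_s: 13.1
tool_pos: [0.537, -0.3658, 0.2014]
tool_rot: [-178.5, 16.7, -11.4]
force: [1.3, 0.3, 2.1]
grip_width: 0.0738
grasp_force: 0.0
```

Call:
jog_arm([
  {"x": 0.7,"y": 4,"z": 1.6,"ax": 1,"ay": -5.3,"az": 3.9},
  {"x": 0.7,"y": 4,"z": 1.6,"ax": 1,"ay": -5.3,"az": 3.9},
  {"x": 0,"y": 0,"z": 0,"ax": 0,"ay": 0,"az": 0},
  {"x": 0,"y": 0,"z": 0,"ax": 0,"ay": 0,"az": 0},
  {"x": 0,"y": 0,"z": 0,"ax": 0,"ay": 0,"az": 0},
], claw=0.3)

```text
time_s: 13.6
tool_pos: [0.5195, -0.4433, 0.1657]
tool_rot: [-179.8, 27.3, -19.7]
force: [0.5, 1.0, 0.4]
grip_width: 0.0569
grasp_force: 0.0
```

Run:
```python
from k import *
for i in range(3): env.read_camera('wrist');C=cur();print(C[:3,3],env.get_obs()['tool_rot'])
cv2.imwrite("pics/w8.png",env.read_camera('wrist')[:,:,::-1])
Rk=R.from_euler('xyz',[-179.6,26.8,-19.8],degrees=True).as_matrix();K=np.array([.4901,-.4373,.0892])
plan(T(K+.004*Rk[:,2],Rk))
# bar in the picture: brass end top edge and sides
im=cv2.imread('pics/w8.png')
for r in range(60,131,10):
    print(r,[tuple(int(v) for v in im[r,c]) for c in range(215,300,12)])
hsv=cv2.cvtColor(im,cv2.COLOR_BGR2HSV)
m=((hsv[...,2]<110)&(hsv[...,1]>100)&(hsv[...,0]<15)).astype('u1')
for r in range(80,180,15):
    c=np.flatnonzero(m[r,200:310])+200;print(r,c.min() if len(c) else None,c.max() if len(c) else None)
```

```text
[ 0.5202 -0.4427  0.1672] [-179.7725   27.2114  -19.6249]
[ 0.5204 -0.4424  0.1678] [-179.7678   27.1539  -19.595 ]
[ 0.5205 -0.4423  0.1679] [-179.7616   27.1404  -19.5854]
dist 8.8cm ang 0.5  n=2 row xyz [0.44 0.29 4.38] rot [0.12 0.18 0.09] | total [0.9  0.58 8.76] [0.25 0.36 0.18]
60 [(149, 195, 225), (154, 200, 229), (146, 191, 222), (126, 165, 194), (100, 130, 152), (97, 127, 149), (106, 138, 162), (104, 135, 158)]
70 [(149, 195, 225), (153, 201, 229), (152, 198, 227), (119, 156, 183), (109, 142, 166), (106, 140, 163), (102, 134, 157), (103, 134, 157)]
80 [(149, 195, 226), (156, 203, 230), (115, 170, 203), (87, 166, 205), (78, 152, 186), (62, 115, 141), (104, 135, 159), (104, 135, 158)]
90 [(149, 194, 224), (155, 201, 230), (118, 176, 210), (88, 172, 212), (77, 148, 182), (57, 108, 133), (103, 136, 160), (103, 134, 157)]
100 [(148, 193, 224), (154, 202, 230), (89, 144, 176), (86, 168, 206), (74, 141, 173), (60, 113, 137), (90, 121, 149), (142, 186, 218)]
110 [(153, 201, 229), (154, 202, 230), (71, 98, 126), (50, 73, 107), (46, 66, 95), (39, 55, 77), (87, 119, 145), (150, 197, 226)]
120 [(155, 201, 230), (157, 204, 232), (118, 155, 187), (51, 72, 106), (45, 65, 94), (37, 54, 76), (150, 197, 226), (149, 197, 225)]
130 [(155, 201, 230), (156, 204, 232), (117, 155, 187), (50, 72, 106), (45, 64, 92), (38, 53, 76), (150, 196, 226), (151, 196, 226)]
80 None None
95 None None
110 241 279
125 242 278
140 241 277
155 241 277
170 241 276
```

Call:
jog_arm([
  {"x": 0.9,"y": 0.6,"z": 1,"ax": 0,"ay": 0,"az": 0},
  {"x": 0,"y": 0,"z": 2.5,"ax": 0,"ay": 0,"az": 0},
  {"x": 0,"y": 0,"z": 2.5,"ax": 0,"ay": 0,"az": 0},
  {"x": 0,"y": 0,"z": 1.7,"ax": 0,"ay": 0,"az": 0},
  {"x": 0,"y": 0,"z": 1,"ax": 0,"ay": 0,"az": 0},
])

```text
time_s: 14.3
tool_pos: [0.4859, -0.4371, 0.0817]
tool_rot: [-179.7, 27.5, -19.7]
force: [0.4, 0.5, -1.0]
grip_width: 0.0567
grasp_force: 0.0
```

Call:
jog_arm([
  {"x": 0,"y": 0,"z": 0,"ax": 0,"ay": 0,"az": 0},
  {"x": 0,"y": 0,"z": 0,"ax": 0,"ay": 0,"az": 0},
  {"x": 0,"y": 0,"z": 0,"ax": 0,"ay": 0,"az": 0},
  {"x": 0,"y": 0,"z": 0,"ax": 0,"ay": 0,"az": 0},
  {"x": 0,"y": 0,"z": 0,"ax": 0,"ay": 0,"az": 0},
])

```text
time_s: 14.8
tool_pos: [0.4868, -0.4385, 0.0836]
tool_rot: [-179.8, 27.4, -19.8]
force: [0.3, 0.3, 0.1]
grip_width: 0.0564
grasp_force: 0.0
```

Run:
```python
from k import *
for i in range(2): env.read_camera('wrist')
im=env.read_camera('wrist')[:,:,::-1];cv2.imwrite("pics/w9.png",im)
o=env.get_obs();print(o['tool_pos'],o['tool_rot'],o['force'],o['grip_width'])
hsv=cv2.cvtColor(im,cv2.COLOR_BGR2HSV)
print('col255 rows',[(r,tuple(int(v) for v in im[r,255])) for r in range(60,150,6)])
for r in (150,170,190,210,225):
    print(r,[(c,int(im[r,c].sum())) for c in range(220,292,4)])
```

```text
[ 0.4866 -0.4383  0.0833] [-179.7996   27.4447  -19.7706] [0.5507 0.1305 0.5299] 0.05597060745407599
col255 rows [(60, (118, 153, 179)), (66, (117, 153, 179)), (72, (118, 152, 179)), (78, (63, 116, 142)), (84, (64, 119, 146)), (90, (64, 119, 146)), (96, (63, 119, 146)), (102, (65, 122, 149)), (108, (64, 121, 149)), (114, (62, 117, 143)), (120, (63, 118, 144)), (126, (63, 120, 147)), (132, (38, 54, 78)), (138, (37, 54, 77)), (144, (36, 52, 75))]
150 [(220, 155), (224, 161), (228, 160), (232, 154), (236, 154), (240, 157), (244, 156), (248, 165), (252, 166), (256, 165), (260, 162), (264, 169), (268, 173), (272, 172), (276, 221), (280, 433), (284, 439), (288, 425)]
170 [(220, 156), (224, 156), (228, 156), (232, 150), (236, 150), (240, 158), (244, 155), (248, 162), (252, 168), (256, 166), (260, 165), (264, 168), (268, 172), (272, 169), (276, 270), (280, 435), (284, 441), (288, 423)]
190 [(220, 148), (224, 147), (228, 154), (232, 144), (236, 147), (240, 149), (244, 154), (248, 161), (252, 161), (256, 164), (260, 160), (264, 165), (268, 171), (272, 170), (276, 429), (280, 623), (284, 624), (288, 604)]
210 [(220, 138), (224, 145), (228, 151), (232, 149), (236, 144), (240, 147), (244, 145), (248, 164), (252, 162), (256, 161), (260, 161), (264, 164), (268, 172), (272, 167), (276, 537), (280, 624), (284, 567), (288, 161)]
225 [(220, 139), (224, 142), (228, 145), (232, 141), (236, 138), (240, 145), (244, 151), (248, 158), (252, 159), (256, 164), (260, 165), (264, 166), (268, 167), (272, 167), (276, 549), (280, 625), (284, 618), (288, 595)]
```

Call:
jog_arm([
  {"x": 0,"y": 0,"z": 0,"ax": 0,"ay": 0,"az": 0},
  {"x": 0,"y": 0,"z": 0,"ax": 0,"ay": 0,"az": 0},
  {"x": 0,"y": 0,"z": 0,"ax": 0,"ay": 0,"az": 0},
  {"x": 0,"y": 0,"z": 0,"ax": 0,"ay": 0,"az": 0},
  {"x": 0,"y": 0,"z": 0,"ax": 0,"ay": 0,"az": 0},
], claw=-1, squeeze=40)

```text
time_s: 15.45
tool_pos: [0.4879, -0.4353, 0.0832]
tool_rot: [-179.4, 27.5, -19.6]
force: [1.4, 5.1, 2.0]
grip_width: 0.0265
grasp_force: 40.0
```

Call:
jog_arm([
  {"x": 0,"y": 0,"z": 0,"ax": 0,"ay": 0,"az": 0},
  {"x": 0,"y": 0,"z": 0,"ax": 0,"ay": 0,"az": 0},
  {"x": 0,"y": 0,"z": -0.5,"ax": 0,"ay": 0,"az": 0},
  {"x": 0,"y": 0,"z": -1,"ax": 0,"ay": 0,"az": 0},
  {"x": 0,"y": 0,"z": -1.5,"ax": 0,"ay": 0,"az": 0},
])

```text
time_s: 15.95
tool_pos: [0.4993, -0.4432, 0.1099]
tool_rot: [-179.8, 27.5, -19.8]
force: [0.8, -0.7, -1.0]
grip_width: 0.027
grasp_force: 40.0
```

Call:
jog_arm([
  {"x": 0,"y": 0,"z": -2,"ax": 0,"ay": 0,"az": 0},
  {"x": 0,"y": 0,"z": -2,"ax": 0,"ay": 0,"az": 0},
  {"x": 0,"y": 0,"z": -2,"ax": 0,"ay": 0,"az": 0},
  {"x": 0,"y": 0,"z": -2,"ax": 0,"ay": 0,"az": 0},
  {"x": 0,"y": 0,"z": -2,"ax": 0,"ay": 0,"az": 0},
])

```text
time_s: 16.45
tool_pos: [0.5431, -0.4595, 0.1998]
tool_rot: [-179.9, 27.4, -19.8]
force: [-0.4, -0.5, -1.2]
grip_width: 0.0268
grasp_force: 40.0
```

Run:
```python
from k import *
for i in range(3): env.read_camera('wrist')
im=env.read_camera('wrist')[:,:,::-1];cv2.imwrite("pics/w10.png",im)
o=env.get_obs();print(o['tool_pos'],o['tool_rot'],o['force'],o['grip_width'],o['grasp_force'])
print([(r,tuple(int(v) for v in im[r,255])) for r in list(range(60,90,3))+list(range(120,141,4))])
for r in (90,150,200):
    print(r,[(c,int(im[r,c].sum())) for c in range(216,292,4)])
st=np.array([.5781,.1011]);d=np.array([-.0645,.998])
c=st+.022*d
a=T([.55,-.25,.27],down(5));g=T([*c,.20],down(93.7));plan(a,g)
for S,G in((cur(),a),(a,g)):
    D=np.linalg.inv(S)@G
    for f in(.3,.6,.8):print((S@np.real(fmp(D,f)))[:3,3])
```

```text
[ 0.5425 -0.4596  0.1984] [-179.8561   27.4291  -19.8188] [-0.07    0.136  -1.5978] 0.02677444272959878 39.99285511672497
[(60, (185, 232, 249)), (63, (181, 228, 248)), (66, (136, 176, 208)), (69, (116, 152, 179)), (72, (114, 148, 174)), (75, (91, 130, 156)), (78, (69, 128, 156)), (81, (72, 133, 163)), (84, (71, 131, 161)), (87, (70, 131, 161)), (120, (68, 125, 154)), (124, (67, 127, 156)), (128, (65, 123, 152)), (132, (42, 60, 83)), (136, (42, 58, 83)), (140, (40, 58, 82))]
90 [(216, 660), (220, 459), (224, 290), (228, 299), (232, 301), (236, 312), (240, 322), (244, 336), (248, 343), (252, 359), (256, 358), (260, 361), (264, 361), (268, 363), (272, 368), (276, 357), (280, 369), (284, 345), (288, 433)]
150 [(216, 663), (220, 615), (224, 172), (228, 176), (232, 174), (236, 175), (240, 174), (244, 166), (248, 168), (252, 172), (256, 181), (260, 181), (264, 180), (268, 176), (272, 186), (276, 188), (280, 189), (284, 251), (288, 629)]
200 [(216, 664), (220, 661), (224, 177), (228, 163), (232, 164), (236, 162), (240, 162), (244, 156), (248, 162), (252, 165), (256, 170), (260, 181), (264, 174), (268, 174), (272, 180), (276, 181), (280, 181), (284, 357), (288, 445)]
dist 22.2cm ang 36.9  n=5 row xyz [-0.95 -4.24 -1.15] rot [-1.22  5.39 -4.87] | total [ -8.98 -19.98  -3.35] [ -6.08  26.97 -24.37]
dist 38.1cm ang 88.7  n=11 row xyz [ 2.86 -2.45  0.64] rot [ 0.    0.   -8.06] | total [  5.91 -36.93   7.  ] [ -0.    0.  -88.7]
[ 0.5578 -0.3979  0.2205]
[ 0.5619 -0.3346  0.2428]
[ 0.5584 -0.2921  0.257 ]
[ 0.6209 -0.1493  0.249 ]
[ 0.6391 -0.0275  0.228 ]
[0.6197 0.0526 0.214 ]
```

Call:
jog_arm([
  {"x": -0.95,"y": -4.2,"z": -1.1,"ax": -1.2,"ay": 5.4,"az": -4.9},
  {"x": -0.95,"y": -4.2,"z": -1.1,"ax": -1.2,"ay": 5.4,"az": -4.9},
  {"x": -0.95,"y": -4.2,"z": -1.1,"ax": -1.2,"ay": 5.4,"az": -4.9},
  {"x": -0.95,"y": -4.2,"z": -1.1,"ax": -1.2,"ay": 5.4,"az": -4.9},
  {"x": -0.95,"y": -4.2,"z": -1.1,"ax": -1.2,"ay": 5.4,"az": -4.9},
])

```text
time_s: 17.15
tool_pos: [0.5491, -0.2475, 0.2668]
tool_rot: [-179.8, -0.1, 5.5]
force: [0.5, -0.0, 1.6]
grip_width: 0.0267
grasp_force: 40.0
```

Call:
jog_arm([
  {"x": 2.9,"y": -2.4,"z": 0.6,"ax": 0,"ay": 0,"az": -8},
  {"x": 2.9,"y": -2.4,"z": 0.6,"ax": 0,"ay": 0,"az": -8},
  {"x": 2.9,"y": -2.4,"z": 0.6,"ax": 0,"ay": 0,"az": -8},
  {"x": 2.9,"y": -2.4,"z": 0.6,"ax": 0,"ay": 0,"az": -8},
  {"x": 2.9,"y": -2.4,"z": 0.6,"ax": 0,"ay": 0,"az": -8},
])

```text
time_s: 17.65
tool_pos: [0.6385, -0.0883, 0.2369]
tool_rot: [-179.8, -0.0, 45.5]
force: [0.3, 0.2, -1.6]
grip_width: 0.0266
grasp_force: 40.0
```

Call:
jog_arm([
  {"x": 2.9,"y": -2.4,"z": 0.6,"ax": 0,"ay": 0,"az": -8},
  {"x": 2.9,"y": -2.4,"z": 0.6,"ax": 0,"ay": 0,"az": -8},
  {"x": 2.9,"y": -2.4,"z": 0.6,"ax": 0,"ay": 0,"az": -8},
  {"x": 2.9,"y": -2.4,"z": 0.6,"ax": 0,"ay": 0,"az": -8},
  {"x": 2.9,"y": -2.4,"z": 0.6,"ax": 0,"ay": 0,"az": -8},
])

```text
time_s: 18.15
tool_pos: [0.6031, 0.0931, 0.2072]
tool_rot: [-179.9, -0.1, 85.5]
force: [0.4, 0.2, -0.8]
grip_width: 0.0268
grasp_force: 40.0
```

Call:
jog_arm([
  {"x": 2.9,"y": -2.4,"z": 0.6,"ax": 0,"ay": 0,"az": -8},
  {"x": 0,"y": 0,"z": 0,"ax": 0,"ay": 0,"az": 0},
  {"x": 0,"y": 0,"z": 0,"ax": 0,"ay": 0,"az": 0},
  {"x": 0,"y": 0,"z": 0,"ax": 0,"ay": 0,"az": 0},
  {"x": 0,"y": 0,"z": 0,"ax": 0,"ay": 0,"az": 0},
])

```text
time_s: 18.65
tool_pos: [0.5838, 0.1208, 0.2032]
tool_rot: [180.0, -0.1, 93.0]
force: [0.3, 0.4, -0.8]
grip_width: 0.0264
grasp_force: 40.0
```

```bash
cat > meas.py <<'E'
from k import *
P=[];
for i in range(5):
    env.read_camera('side');o=env.get_obs();P.append(np.r_[o['tool_pos'],R.from_euler('xyz',o['tool_rot'],degrees=True).as_matrix().ravel()])
o=env.get_obs();m=np.mean(P,0);C=T(m[:3],R.from_matrix(m[3:].reshape(3,3)).as_matrix())
print('tcp',C[:3,3],o['tool_rot'],'F',o['force'],'grip',o['grip_width'],o['grasp_force'],'t',o['time_s'])
st=np.array([.5781,.1011]);d=np.array([-.0645,.998]);l=np.array([-.998,-.0645])
e=C[:2,3]-st;print('stand frame x,y: %.4f %.4f'%(e@d,e@l))
E
python3 - <<'E'
from meas import *
plan(T([*(st+.022*d),.10],down(93.7)),start=C)
E
```

```text
tcp [0.5839 0.1215 0.2033] [179.9508  -0.1488  93.0641] F [ 0.6977  0.0872 -1.6034] grip 0.026600369360169417 39.99329265207052 t 18.9
stand frame x,y: 0.0200 -0.0071
dist 10.4cm ang 0.7  n=3 row xyz [ 0.06 -0.24  3.44] rot [ 0.02 -0.05 -0.23] | total [ 0.17 -0.72 10.33] [ 0.05 -0.14 -0.69]
```

Call:
jog_arm([
  {"x": 0.15,"y": -0.7,"z": 1,"ax": 0,"ay": 0,"az": -0.7},
  {"x": 0,"y": 0,"z": 3,"ax": 0,"ay": 0,"az": 0},
  {"x": 0,"y": 0,"z": 3,"ax": 0,"ay": 0,"az": 0},
  {"x": 0,"y": 0,"z": 2,"ax": 0,"ay": 0,"az": 0},
  {"x": 0,"y": 0,"z": 1,"ax": 0,"ay": 0,"az": 0},
])

```text
time_s: 19.4
tool_pos: [0.5743, 0.1238, 0.1005]
tool_rot: [-179.8, -0.1, 93.9]
force: [0.1, 0.2, -0.9]
grip_width: 0.0263
grasp_force: 40.0
```

Run:
```python
from meas import *
a=env.read_camera('scene')[:,:,::-1];b=env.read_camera('side')[:,:,::-1];w=env.read_camera('wrist')[:,:,::-1]
for n,i in(('a',a),('b',b),('w',w)):cv2.imwrite(f'pics/p11{n}.png',i)
cv2.imwrite('pics/m11.png',np.vstack([np.hstack([crop('pics/p11a.png',280,170,120,90,400,300),crop('pics/p11b.png',180,85,120,90,400,300)]),np.hstack([crop('pics/p11w.png',150,0,240,180,400,300),np.zeros((300,400,3),'u1')])]))
```

```text
tcp [0.5759 0.124  0.1026] [179.8358  -0.1927  93.8325] F [-0.3419 -0.9243 -0.8327] grip 0.026673352525315806 39.99330461025238 t 19.65
stand frame x,y: 0.0229 0.0007
```

View pics/m11.png

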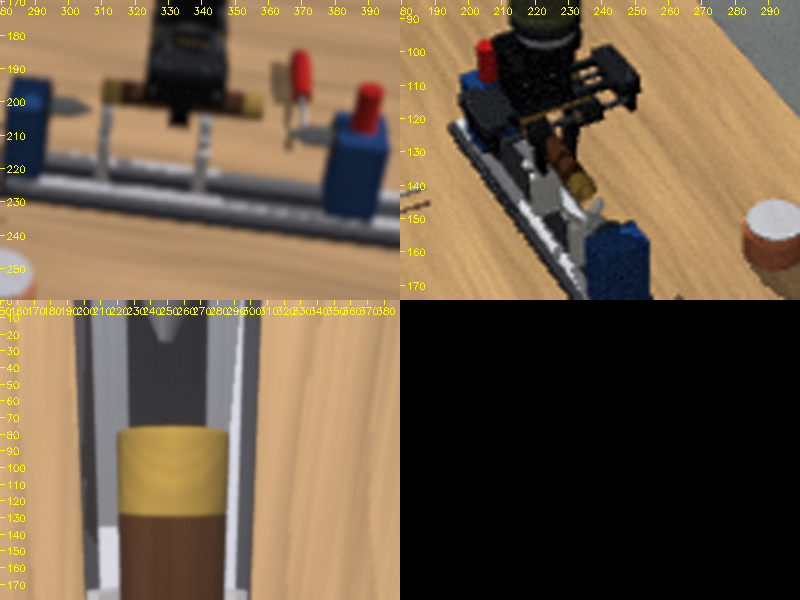

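Call:
jog_arm([
  {"x": 0,"y": 0,"z": 0.6,"ax": 0,"ay": 0,"az": 0},
  {"x": 0,"y": 0,"z": 0.6,"ax": 0,"ay": 0,"az": 0},
  {"x": 0,"y": 0,"z": 0.4,"ax": 0,"ay": 0,"az": 0},
  {"x": 0,"y": 0,"z": 0.2,"ax": 0,"ay": 0,"az": 0},
  {"x": 0,"y": 0,"z": 0.1,"ax": 0,"ay": 0,"az": 0},
])

```text
time_s: 20.3
tool_pos: [0.5763, 0.124, 0.0838]
tool_rot: [180.0, -0.1, 93.8]
force: [0.1, 0.5, -1.2]
grip_width: 0.0269
grasp_force: 40.0
```

Call:
jog_arm([
  {"x": 0,"y": 0,"z": 0,"ax": 0,"ay": 0,"az": 0},
  {"x": 0,"y": 0,"z": 0,"ax": 0,"ay": 0,"az": 0},
  {"x": 0,"y": 0,"z": 0.1,"ax": 0,"ay": 0,"az": 0},
  {"x": 0,"y": 0,"z": 0,"ax": 0,"ay": 0,"az": 0},
  {"x": 0,"y": 0,"z": 0,"ax": 0,"ay": 0,"az": 0},
])

```text
time_s: 20.8
tool_pos: [0.5766, 0.1241, 0.0834]
tool_rot: [179.9, -0.2, 93.8]
force: [-0.1, 0.0, -1.6]
grip_width: 0.0265
grasp_force: 40.0
```

Call:
jog_arm([
  {"x": 0,"y": 0,"z": 0.1,"ax": 0,"ay": 0,"az": 0},
  {"x": 0,"y": 0,"z": 0.1,"ax": 0,"ay": 0,"az": 0},
  {"x": 0,"y": 0,"z": 0.1,"ax": 0,"ay": 0,"az": 0},
  {"x": 0,"y": 0,"z": 0,"ax": 0,"ay": 0,"az": 0},
  {"x": 0,"y": 0,"z": 0,"ax": 0,"ay": 0,"az": 0},
])

```text
time_s: 21.3
tool_pos: [0.5765, 0.1241, 0.0803]
tool_rot: [180.0, -0.2, 93.8]
force: [0.9, -0.5, -0.5]
grip_width: 0.0268
grasp_force: 40.0
```

Call:
jog_arm([
  {"x": 0,"y": 0,"z": 0.1,"ax": 0,"ay": 0,"az": 0},
  {"x": 0,"y": 0,"z": 0.1,"ax": 0,"ay": 0,"az": 0},
  {"x": 0,"y": 0,"z": 0,"ax": 0,"ay": 0,"az": 0},
  {"x": 0,"y": 0,"z": 0,"ax": 0,"ay": 0,"az": 0},
  {"x": 0,"y": 0,"z": 0,"ax": 0,"ay": 0,"az": 0},
])

```text
time_s: 21.8
tool_pos: [0.5766, 0.1241, 0.0784]
tool_rot: [179.9, -0.2, 93.8]
force: [0.1, 0.0, -0.7]
grip_width: 0.0267
grasp_force: 40.0
```

Run:
```python
from meas import *
```

```text
tcp [0.5766 0.1241 0.0784] [179.9473  -0.1633  93.8272] F [ 0.9084 -0.1243 -0.5114] grip 0.026952012353920595 39.9935332685709 t 22.05
stand frame x,y: 0.0230 0.0000
```

Call:
jog_arm([
  {"x": 0,"y": 0,"z": 0.1,"ax": 0,"ay": 0,"az": 0},
  {"x": 0,"y": 0,"z": 0.05,"ax": 0,"ay": 0,"az": 0},
  {"x": 0,"y": 0,"z": 0,"ax": 0,"ay": 0,"az": 0},
  {"x": 0,"y": 0,"z": 0,"ax": 0,"ay": 0,"az": 0},
  {"x": 0,"y": 0,"z": 0,"ax": 0,"ay": 0,"az": 0},
])

```text
time_s: 22.55
tool_pos: [0.5766, 0.1241, 0.0768]
tool_rot: [179.9, -0.2, 93.8]
force: [0.9, -0.1, -1.1]
grip_width: 0.0266
grasp_force: 40.0
```

Run:
```python
from meas import *
```

```text
tcp [0.5766 0.1241 0.0769] [179.9429  -0.1621  93.8209] F [-0.2201  0.3976 -1.1968] grip 0.026586811637878304 39.9933772534132 t 22.8
stand frame x,y: 0.0230 0.0001
```

Call:
jog_arm([
  {"x": 0,"y": 0,"z": 0.1,"ax": 0,"ay": 0,"az": 0},
  {"x": 0,"y": 0,"z": 0,"ax": 0,"ay": 0,"az": 0},
  {"x": 0,"y": 0,"z": 0,"ax": 0,"ay": 0,"az": 0},
  {"x": 0,"y": 0,"z": 0,"ax": 0,"ay": 0,"az": 0},
  {"x": 0,"y": 0,"z": 0,"ax": 0,"ay": 0,"az": 0},
])

```text
time_s: 23.3
tool_pos: [0.5766, 0.1241, 0.0759]
tool_rot: [179.9, -0.2, 93.8]
force: [-1.0, 0.4, -0.1]
grip_width: 0.0267
grasp_force: 40.0
```

Call:
jog_arm([
  {"x": 0,"y": 0,"z": 0.1,"ax": 0,"ay": 0,"az": 0},
  {"x": 0,"y": 0,"z": 0,"ax": 0,"ay": 0,"az": 0},
  {"x": 0,"y": 0,"z": 0,"ax": 0,"ay": 0,"az": 0},
  {"x": 0,"y": 0,"z": 0,"ax": 0,"ay": 0,"az": 0},
  {"x": 0,"y": 0,"z": 0,"ax": 0,"ay": 0,"az": 0},
])

```text
time_s: 23.8
tool_pos: [0.5767, 0.1241, 0.0752]
tool_rot: [179.9, -0.2, 93.8]
force: [-1.2, -0.2, 3.7]
grip_width: 0.0265
grasp_force: 40.0
```

Run:
```python
from meas import *
```

```text
tcp [0.5767 0.1241 0.0751] [179.9332  -0.1718  93.8255] F [-1.7793  0.1856  5.2771] grip 0.026736582255493815 39.99485280364752 t 24.05
stand frame x,y: 0.0231 -0.0001
```

Call:
jog_arm([
  {"x": 0,"y": 0,"z": 0,"ax": 0,"ay": 0,"az": 0},
  {"x": 0,"y": 0,"z": 0,"ax": 0,"ay": 0,"az": 0},
  {"x": 0,"y": 0,"z": 0,"ax": 0,"ay": 0,"az": 0},
  {"x": 0,"y": 0,"z": 0,"ax": 0,"ay": 0,"az": 0},
  {"x": 0,"y": 0,"z": 0,"ax": 0,"ay": 0,"az": 0},
], claw=0.2)

```text
time_s: 24.55
tool_pos: [0.5765, 0.124, 0.0746]
tool_rot: [180.0, -0.2, 93.8]
force: [-0.8, -0.4, -0.2]
grip_width: 0.0508
grasp_force: 0.0
```

Call:
jog_arm([
  {"x": 0,"y": 0,"z": -0.5,"ax": 0,"ay": 0,"az": 0},
  {"x": 0,"y": 0,"z": -2,"ax": 0,"ay": 0,"az": 0},
  {"x": 0,"y": 0,"z": -4,"ax": 0,"ay": 0,"az": 0},
  {"x": 0,"y": 0,"z": -4,"ax": 0,"ay": 0,"az": 0},
  {"x": 0,"y": 0,"z": -2,"ax": 0,"ay": 0,"az": 0},
])

```text
time_s: 25.05
tool_pos: [0.5782, 0.1238, 0.2042]
tool_rot: [179.6, -0.2, 93.8]
force: [0.8, -0.7, 0.4]
grip_width: 0.0519
grasp_force: 0.0
```

Run:
```python
from meas import *
H=pickle.load(open('H.pkl','rb'))
im=env.read_camera('wrist')[:,:,::-1];cv2.imwrite('pics/w12.png',im)
p=env.camera_params('wrist')
# predicted pixels of bar end 2 top, sides and knob
L=np.array([-.998,-.0645,0]);X=np.array([-.0645,.998,0]);O=np.array([.5781,.1011,0])
g=lambda x,y,z:O+x*X+y*L+[0,0,z]
print(proj(p,np.array([g(.103,0,.110),g(.10,.014,.096),g(.10,-.014,.096),g(.05,.014,.096),g(.05,-.014,.096),g(.128,0,.1)])))
hsv=cv2.cvtColor(im,cv2.COLOR_BGR2HSV)
br=((hsv[...,0]>15)&(hsv[...,0]<30)&(hsv[...,1]>130)).astype('u1')
n,lab,st_,ce=cv2.connectedComponentsWithStats(br)
for i in range(1,n):
    if st_[i,4]>150: print('brass',st_[i],ce[i])
s=env.read_camera('side');sc=env.read_camera('scene');cv2.imwrite('pics/s12.png',s[:,:,::-1]);cv2.imwrite('pics/c12.png',sc[:,:,::-1])
rd=(s[...,0].astype(int)-s[...,1].astype(int)>90)&(s[...,1]<60);ys,xs=np.nonzero(rd[85:125,190:225]);print('side knob',xs.mean()+190,ys.mean()+85,ys.min()+85)
plan(T([.5653,.2998,.19],down(93.7)),start=C)
```

```text
tcp [0.5776 0.1239 0.2024] [-179.9777   -0.1496   93.8302] F [ 0.6204 -0.3193 -0.1827] grip 0.05243645894040838 0.0 t 25.3
stand frame x,y: 0.0228 -0.0010
[[256.1908  91.6254]
 [238.1369  96.545 ]
 [273.8868  96.6274]
 [238.6733 159.9772]
 [272.7496 160.064 ]
 [256.24    57.4479]]
brass [237  92  32  29 882] [252.5125 105.6859]
brass [124 234  22  59 602] [132.8189 263.412 ]
brass [359 234  22  59 616] [372.0049 263.0406]
brass [ 145  301  367   19 4883] [345.0059 311.5144]<stdin>:15: RuntimeWarning: Mean of empty slice.
  ret = ret.dtype.type(ret / rcount)
Traceback (most recent call last):
ValueError: zero-size array to reduction operation minimum which has no identity
```

Call:
jog_arm([
  {"x": 4.4,"y": 0,"z": 0,"ax": 0,"ay": 0,"az": 0},
  {"x": 4.4,"y": 0,"z": 0,"ax": 0,"ay": 0,"az": 0},
  {"x": 4.4,"y": 0,"z": 0,"ax": 0,"ay": 0,"az": 0},
  {"x": 4.4,"y": 0,"z": 0,"ax": 0,"ay": 0,"az": 0},
  {"x": 0,"y": 0,"z": 0,"ax": 0,"ay": 0,"az": 0},
], claw=0.4)

```text
time_s: 25.95
tool_pos: [0.5611, 0.3085, 0.1982]
tool_rot: [-179.9, -0.3, 94.5]
force: [-0.3, 0.6, -0.8]
grip_width: 0.0608
grasp_force: 0.0
```

Run:
```python
from meas import *
im=env.read_camera('wrist');cv2.imwrite('pics/w13.png',im[:,:,::-1])
I=im.astype(int);m=((I[...,0]>110)&(I[...,1]<70)&(I[...,2]<70)).astype('u1')
n,lab,s,ce=cv2.connectedComponentsWithStats(m)
for i in range(1,n):
    if s[i,4]>60: print('red',s[i],ce[i])
p=env.camera_params('wrist')
print(proj(p,np.array([[.5653,.2998,.162],[.5653,.2998,.14]])))
```

```text
tcp [0.5641 0.2996 0.1991] [179.9753  -0.0899  93.6775] F [-0.2996 -0.6734 -0.5122] grip 0.06079533447346789 0.0 t 26.2
stand frame x,y: 0.1990 0.0011
red [ 233  180   38   50 1508] [251.3786 205.5577]
red [   0  191   66   20 1225] [ 30.3069 200.5127]
[[254.805  213.0828]
 [254.5924 203.5313]]
```

Call:
jog_arm([
  {"x": 0,"y": 0,"z": 2,"ax": 0,"ay": 0,"az": 0},
  {"x": 0,"y": 0,"z": 2,"ax": 0,"ay": 0,"az": 0},
  {"x": 0,"y": 0,"z": 2,"ax": 0,"ay": 0,"az": 0},
  {"x": 0,"y": 0,"z": 1.3,"ax": 0,"ay": 0,"az": 0},
  {"x": 0,"y": 0,"z": 0,"ax": 0,"ay": 0,"az": 0},
])

```text
time_s: 26.75
tool_pos: [0.5638, 0.2979, 0.1253]
tool_rot: [-179.9, -0.0, 93.7]
force: [-0.3, -0.2, 0.3]
grip_width: 0.061
grasp_force: 0.0
```

Call:
jog_arm([
  {"x": 0,"y": 0,"z": 0,"ax": 0,"ay": 0,"az": 0},
  {"x": 0,"y": 0,"z": 0,"ax": 0,"ay": 0,"az": 0},
  {"x": 0,"y": 0,"z": 0,"ax": 0,"ay": 0,"az": 0},
  {"x": 0,"y": 0,"z": 0,"ax": 0,"ay": 0,"az": 0},
  {"x": 0,"y": 0,"z": 0,"ax": 0,"ay": 0,"az": 0},
], claw=-1, squeeze=50)

```text
time_s: 27.25
tool_pos: [0.5649, 0.2997, 0.1278]
tool_rot: [179.9, -0.2, 93.8]
force: [-0.2, 0.6, -0.1]
grip_width: 0.0286
grasp_force: 0.0
```

Run:
```python
from meas import *
```

```text
tcp [0.5644 0.2997 0.1277] [179.9868  -0.1732  93.8337] F [-2.4375 -1.2796  3.6389] grip 0.024864097553112297 49.996313320007175 t 27.5
stand frame x,y: 0.1990 0.0008
```

Call:
jog_arm([
  {"x": -0.5,"y": 0,"z": 0,"ax": 0,"ay": 0,"az": 0},
  {"x": -0.5,"y": 0,"z": 0,"ax": 0,"ay": 0,"az": 0},
  {"x": -0.5,"y": 0,"z": 0,"ax": 0,"ay": 0,"az": 0},
  {"x": -0.5,"y": 0,"z": 0,"ax": 0,"ay": 0,"az": 0},
  {"x": -0.5,"y": 0,"z": 0,"ax": 0,"ay": 0,"az": 0},
])

```text
time_s: 28.0
tool_pos: [0.5659, 0.2766, 0.1276]
tool_rot: [179.9, -0.3, 93.9]
force: [-2.2, 4.6, 3.3]
grip_width: 0.0249
grasp_force: 50.0
```

Call:
jog_arm([
  {"x": -0.4,"y": 0,"z": 0,"ax": 0,"ay": 0,"az": 0},
  {"x": -0.4,"y": 0,"z": 0,"ax": 0,"ay": 0,"az": 0},
  {"x": -0.4,"y": 0,"z": 0,"ax": 0,"ay": 0,"az": 0},
  {"x": -0.4,"y": 0,"z": 0,"ax": 0,"ay": 0,"az": 0},
  {"x": -0.4,"y": 0,"z": 0,"ax": 0,"ay": 0,"az": 0},
])

```text
time_s: 28.5
tool_pos: [0.5673, 0.2563, 0.1277]
tool_rot: [179.9, -0.3, 93.9]
force: [-2.7, 6.0, 2.9]
grip_width: 0.0252
grasp_force: 50.0
```

Run:
```python
from meas import *
```

```text
tcp [0.5674 0.2552 0.1276] [179.9763  -0.2031  93.8501] F [-4.0006  3.4423  5.1043] grip 0.024322706407405144 50.00261158507783 t 28.75
stand frame x,y: 0.1544 0.0007
```

Call:
jog_arm([
  {"x": -0.3,"y": 0,"z": 0,"ax": 0,"ay": 0,"az": 0},
  {"x": -0.3,"y": 0,"z": 0,"ax": 0,"ay": 0,"az": 0},
  {"x": -0.3,"y": 0,"z": 0,"ax": 0,"ay": 0,"az": 0},
  {"x": -0.2,"y": 0,"z": 0,"ax": 0,"ay": 0,"az": 0},
  {"x": -0.2,"y": 0,"z": 0,"ax": 0,"ay": 0,"az": 0},
])

```text
time_s: 29.25
tool_pos: [0.5682, 0.2432, 0.1277]
tool_rot: [180.0, -0.3, 93.9]
force: [-3.3, 5.0, 4.9]
grip_width: 0.0249
grasp_force: 50.0
```

Call:
jog_arm([
  {"x": -0.1,"y": 0,"z": 0,"ax": 0,"ay": 0,"az": 0},
  {"x": -0.1,"y": 0,"z": 0,"ax": 0,"ay": 0,"az": 0},
  {"x": -0.1,"y": 0,"z": 0,"ax": 0,"ay": 0,"az": 0},
  {"x": 0,"y": 0,"z": 0,"ax": 0,"ay": 0,"az": 0},
  {"x": 0,"y": 0,"z": 0,"ax": 0,"ay": 0,"az": 0},
])

```text
time_s: 29.75
tool_pos: [0.5684, 0.2399, 0.1276]
tool_rot: [180.0, -0.2, 93.9]
force: [-3.1, 3.4, 5.6]
grip_width: 0.0248
grasp_force: 50.0
```

Run:
```python
from meas import *
```

```text
tcp [0.5684 0.2398 0.1276] [179.9717  -0.2458  93.875 ] F [-3.9211  3.3812  6.3003] grip 0.0247540037594286 50.00292100128718 t 30.0
stand frame x,y: 0.1391 0.0007
```

Near home; push on in millimetre steps until the force rises.

Call:
jog_arm([
  {"x": -0.1,"y": 0,"z": 0,"ax": 0,"ay": 0,"az": 0},
  {"x": -0.1,"y": 0,"z": 0,"ax": 0,"ay": 0,"az": 0},
  {"x": 0,"y": 0,"z": 0,"ax": 0,"ay": 0,"az": 0},
  {"x": 0,"y": 0,"z": 0,"ax": 0,"ay": 0,"az": 0},
  {"x": 0,"y": 0,"z": 0,"ax": 0,"ay": 0,"az": 0},
])

```text
time_s: 30.5
tool_pos: [0.5685, 0.2379, 0.1276]
tool_rot: [180.0, -0.2, 93.9]
force: [-3.5, 3.2, 5.0]
grip_width: 0.025
grasp_force: 50.0
```

Call:
jog_arm([
  {"x": -0.1,"y": 0,"z": 0,"ax": 0,"ay": 0,"az": 0},
  {"x": -0.1,"y": 0,"z": 0,"ax": 0,"ay": 0,"az": 0},
  {"x": 0,"y": 0,"z": 0,"ax": 0,"ay": 0,"az": 0},
  {"x": 0,"y": 0,"z": 0,"ax": 0,"ay": 0,"az": 0},
  {"x": 0,"y": 0,"z": 0,"ax": 0,"ay": 0,"az": 0},
])

```text
time_s: 31.0
tool_pos: [0.5687, 0.2359, 0.1276]
tool_rot: [180.0, -0.2, 93.9]
force: [-3.1, 4.7, 5.3]
grip_width: 0.0251
grasp_force: 50.0
```

Run:
```python
from meas import *
```

```text
tcp [0.5687 0.2359 0.1276] [179.968   -0.2463  93.8794] F [-3.7757  4.7751  5.6738] grip 0.02474937091283131 50.003143491921946 t 31.25
stand frame x,y: 0.1351 0.0007
```

Call:
jog_arm([
  {"x": -0.1,"y": 0,"z": 0,"ax": 0,"ay": 0,"az": 0},
  {"x": -0.1,"y": 0,"z": 0,"ax": 0,"ay": 0,"az": 0},
  {"x": 0,"y": 0,"z": 0,"ax": 0,"ay": 0,"az": 0},
  {"x": 0,"y": 0,"z": 0,"ax": 0,"ay": 0,"az": 0},
  {"x": 0,"y": 0,"z": 0,"ax": 0,"ay": 0,"az": 0},
])

```text
time_s: 31.75
tool_pos: [0.5688, 0.2344, 0.1276]
tool_rot: [180.0, -0.3, 93.9]
force: [-3.2, 4.4, 6.3]
grip_width: 0.025
grasp_force: 50.0
```

Run:
```python
from meas import *
X=np.array([-.0645,.998,0]);O=np.array([.5781,.1011,0])
im=env.read_camera('scene')[:,:,::-1];cv2.imwrite('pics/c14.png',im);p=env.camera_params('scene')
hsv=cv2.cvtColor(im,cv2.COLOR_BGR2HSV)
br=((hsv[...,0]>17)&(hsv[...,0]<32)&(hsv[...,1]>140)).astype('u1')[180:230,285:400]
n,lab,s,ce=cv2.connectedComponentsWithStats(br)
for i in range(1,n):
    if s[i,4]>5: print('brass',s[i]+[285,180,0,0,0],ce[i]+[285,180])
for x in(-.08,-.068,.068,.08):print(x,proj(p,O+x*X+[0,0,.1]))
print('row samples',[(c,tuple(int(v) for v in im[200,c])) for c in range(290,330,3)])
```

```text
tcp [0.5688 0.2344 0.1276] [179.9651  -0.2804  93.8913] F [-3.8143  5.0708  5.0233] grip 0.025032977721183715 50.00349637877662 t 32.0
stand frame x,y: 0.1336 0.0007
brass [304 200   5   6  25] [306.12 202.4 ]
brass [345 205   5   5  25] [347. 207.]
-0.08 [[302.1375 201.9884]]
-0.068 [[305.6618 202.4045]]
0.068 [[346.3717 207.212 ]]
0.08 [[350.033  207.6443]]
row samples [(290, (98, 56, 30)), (293, (69, 40, 24)), (296, (77, 76, 76)), (299, (86, 88, 89)), (302, (81, 89, 97)), (305, (42, 76, 95)), (308, (43, 76, 95)), (311, (38, 53, 72)), (314, (49, 68, 89)), (317, (59, 82, 105)), (320, (73, 99, 126)), (323, (85, 115, 144)), (326, (91, 122, 153)), (329, (97, 133, 166))]
```

Call:
jog_arm([
  {"x": -0.1,"y": 0,"z": 0,"ax": 0,"ay": 0,"az": 0},
  {"x": -0.1,"y": 0,"z": 0,"ax": 0,"ay": 0,"az": 0},
  {"x": 0,"y": 0,"z": 0,"ax": 0,"ay": 0,"az": 0},
  {"x": 0,"y": 0,"z": 0,"ax": 0,"ay": 0,"az": 0},
  {"x": 0,"y": 0,"z": 0,"ax": 0,"ay": 0,"az": 0},
])

```text
time_s: 32.55
tool_pos: [0.5688, 0.2339, 0.1276]
tool_rot: [179.9, -0.4, 93.9]
force: [-2.9, 7.1, 4.7]
grip_width: 0.0248
grasp_force: 50.0
```

Call:
jog_arm([
  {"x": -0.1,"y": 0,"z": 0,"ax": 0,"ay": 0,"az": 0},
  {"x": -0.1,"y": 0,"z": 0,"ax": 0,"ay": 0,"az": 0},
  {"x": 0,"y": 0,"z": 0,"ax": 0,"ay": 0,"az": 0},
  {"x": 0,"y": 0,"z": 0,"ax": 0,"ay": 0,"az": 0},
  {"x": 0,"y": 0,"z": 0,"ax": 0,"ay": 0,"az": 0},
])

```text
time_s: 33.05
tool_pos: [0.5688, 0.2336, 0.1276]
tool_rot: [179.9, -0.5, 94.0]
force: [-3.2, 10.3, 3.2]
grip_width: 0.0253
grasp_force: 50.0
```

Run:
```python
from meas import *
```

```text
tcp [0.5688 0.2336 0.1276] [179.9067  -0.4959  93.9995] F [-2.3484 10.29    3.9458] grip 0.02489812133377216 50.006211564468686 t 33.3
stand frame x,y: 0.1328 0.0007
```

Call:
jog_arm([
  {"x": -0.1,"y": 0,"z": 0,"ax": 0,"ay": 0,"az": 0},
  {"x": -0.1,"y": 0,"z": 0,"ax": 0,"ay": 0,"az": 0},
  {"x": -0.1,"y": 0,"z": 0,"ax": 0,"ay": 0,"az": 0},
  {"x": 0,"y": 0,"z": 0,"ax": 0,"ay": 0,"az": 0},
  {"x": 0,"y": 0,"z": 0,"ax": 0,"ay": 0,"az": 0},
])

```text
time_s: 33.8
tool_pos: [0.5689, 0.2332, 0.1277]
tool_rot: [179.9, -0.7, 94.1]
force: [-2.0, 15.0, 2.4]
grip_width: 0.025
grasp_force: 50.0
```

Call:
jog_arm([
  {"x": -0.1,"y": 0,"z": 0,"ax": 0,"ay": 0,"az": 0},
  {"x": -0.1,"y": 0,"z": 0,"ax": 0,"ay": 0,"az": 0},
  {"x": -0.1,"y": 0,"z": 0,"ax": 0,"ay": 0,"az": 0},
  {"x": 0,"y": 0,"z": 0,"ax": 0,"ay": 0,"az": 0},
  {"x": 0,"y": 0,"z": 0,"ax": 0,"ay": 0,"az": 0},
])

```text
time_s: 34.3
tool_pos: [0.5689, 0.2329, 0.1277]
tool_rot: [179.8, -0.9, 94.2]
force: [-2.3, 18.7, 0.6]
grip_width: 0.0249
grasp_force: 50.0
```

```bash
cat > sc.py <<'E'
from meas import *
X=np.array([-.0645,.998,0]);O=np.array([.5781,.1011,0])
im=np.mean([env.read_camera('scene').astype(float) for _ in range(3)],0).astype('u1')[:,:,::-1].copy();p=env.camera_params('scene')
hsv=cv2.cvtColor(im,cv2.COLOR_BGR2HSV)
br=((hsv[...,0]>17)&(hsv[...,0]<32)&(hsv[...,1]>140)).astype('u1')[180:230,285:400]
n,lab,s,ce=cv2.connectedComponentsWithStats(br)
for i in range(1,n):
    if s[i,4]>5: print('brass',s[i]+[285,180,0,0,0],ce[i]+[285,180])
E
python3 sc.py
```

```text
tcp [0.5689 0.2329 0.1277] [179.8183  -0.8474  94.1834] F [-1.7862 18.6136  0.6398] grip 0.025045183970210397 50.018337043438805 t 34.55
stand frame x,y: 0.1321 0.0007
brass [304 200   5   6  23] [305.9565 202.2609]
brass [344 204   6   6  27] [346.8148 206.8889]
```

Call:
jog_arm([
  {"x": 0,"y": 0,"z": 0,"ax": 0,"ay": 0,"az": 0},
  {"x": 0,"y": 0,"z": 0,"ax": 0,"ay": 0,"az": 0},
  {"x": 0,"y": 0,"z": 0,"ax": 0,"ay": 0,"az": 0},
  {"x": 0,"y": 0,"z": 0,"ax": 0,"ay": 0,"az": 0},
  {"x": 0,"y": 0,"z": 0,"ax": 0,"ay": 0,"az": 0},
], claw=0.4)

```text
time_s: 35.2
tool_pos: [0.5702, 0.2215, 0.1269]
tool_rot: [180.0, -0.1, 93.7]
force: [0.4, 0.0, 0.3]
grip_width: 0.0561
grasp_force: 0.0
```

Call:
jog_arm([
  {"x": 0,"y": 0,"z": -1,"ax": 0,"ay": 0,"az": 0},
  {"x": 0,"y": 0,"z": -3,"ax": 0,"ay": 0,"az": 0},
  {"x": 0,"y": 0,"z": -4,"ax": 0,"ay": 0,"az": 0},
  {"x": 0,"y": 0,"z": -4,"ax": 0,"ay": 0,"az": 0},
  {"x": 0,"y": 0,"z": -3,"ax": 0,"ay": 0,"az": 0},
])

```text
time_s: 35.7
tool_pos: [0.5706, 0.222, 0.2809]
tool_rot: [179.8, -0.2, 93.8]
force: [0.4, 0.9, 0.9]
grip_width: 0.0608
grasp_force: 0.0
```

```bash
python3 sc.py
python3 - <<'E'
from k import *
# wrist check: knob and bar ends gap
im=env.read_camera('wrist');cv2.imwrite('pics/w15.png',im[:,:,::-1]);I=im.astype(int)
m=((I[...,0]>110)&(I[...,1]<70)&(I[...,2]<70)).astype('u1');n,l,s,ce=cv2.connectedComponentsWithStats(m)
p=env.camera_params('wrist')
for i in range(1,n):
    if s[i,4]>60: print('red',s[i],ce[i],onz(p,ce[i],.15))
sd=env.read_camera('side');cv2.imwrite('pics/s15.png',sd[:,:,::-1])
a=cv2.imread('pics/s6.png')
for nme,(x0,y0,w,h) in dict(pedal=(286,212,44,30),tin=(280,140,25,28),driver=(140,138,50,22),keeper=(243,203,24,28)).items():
    print(nme,np.abs(a[y0:y0+h,x0:x0+w].astype(int)-sd[y0:y0+h,x0:x0+w,::-1]).mean())
E
```

```text
tcp [0.5712 0.2224 0.2811] [179.9657  -0.1548  93.8175] F [ 0.1842 -0.7372 -0.898 ] grip 0.06081613259114557 0.0 t 35.95
stand frame x,y: 0.1215 -0.0009
brass [304 200   5   6  26] [306.0385 202.1154]
brass [344 205   6   6  27] [346.9259 207.1111]
red [  14  119   77   18 1175] [ 51.6221 126.8613] [[0.3892 0.263  0.15  ]]
red [239 155  29  35 769] [253.1599 172.5332] [[0.5674 0.2344 0.15  ]]
pedal 6.5621212121212125
tin 6.661904761904762
driver 6.663939393939394
keeper 24.32688492063492
```

Run:
```python
import cv2,numpy as np
for f in('s6','s15'):
    I=cv2.imread(f'pics/{f}.png').astype(int)[195:245,220:285]
    y,x=np.nonzero((I[...,2]-I[...,1]>70)&(I[...,2]-I[...,0]>70));print(f,len(x),x.mean()+220,y.mean()+195,x.min()+220,x.max()+220,y.min()+195,y.max()+195,I.mean())
```

```text
s6 43 256.04651162790697 216.65116279069767 248 261 206 224 95.79374358974358
s15 27 256.3333333333333 217.37037037037038 248 261 207 224 76.59876923076924
```

```bash
python3 -c "
from cell import env
print(env.sign_off())"
```

```text
the job is handed in; nothing more can be done
None
```

The job is handed in after about 36 s of robot time, though sign-off returned no verdict. The keeper is released in the grey tray, and by the last camera check the bar is held between both steel points and clear of the rests (the final push reached a firm stop at about 18 N). The gripper is lifted clear, and the pedal, wax tin and screwdriver were not touched.

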